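Load the ball-pressure rig with staggered slotted weights

TASK

The ball-pressure rig was left with its plunger resting on the plastic sample: first turn its lift knob clockwise until it clicks over, which raises the plunger. Then slide every steel slotted weight that lies on the bench onto the raised weight hanger from the side, flat one on another and pushed in until its centre is on the rod, with each slot turned about a quarter turn or so away from the slots of the weights next to it so that none can slide off. Finally turn the knob back until it clicks over, so that the loaded plunger comes down on the sample, and leave the other things on the bench alone.

Things in the scene. Friction and masses are not known exactly. Their poses are not given: they have to be found in the camera images.
- rig: the fixed ball-pressure rig; place and heading vary. Grey base plate 190 x 250 mm, 8 mm high: from 55 mm in front of the origin to 135 mm behind, from 65 mm right to 185 mm left. Origin on the hanger's axis at bench height; x runs back to two guide columns (95 mm behind the axis; their bridge, 90 mm wide, is 153 mm high), y left to the knob on its dark gear housing
- hanger_pan (a point): centre of the upper face of the hanger's steel pan, where the lowest weight rests; z up. The pan is 42 mm across (smaller than the weights) and 5 mm thick; its face is 117 mm above the bench with the plunger down, 125 mm raised. Its arm, 26 mm wide, runs back to the columns; the arm's top is 18 mm below the pan's face
- hanger_head (a point): middle of the top of the hanger's rod, 49 mm above the pan's face. The rod, 6 mm thick, is 44 mm high from the pan to the underside of its dark round head (14 mm across, 5 mm high). The head is too wide for the slots, so weights come in from the side, under it; nothing is above it
- knob_grip (a point): middle of the lift knob's black grip bar, on the knob's vertical axis, 58 mm above the bench, 135 mm left of the hanger's axis. The bar is 46 mm long, 13 mm thick, 22 mm high (11 mm above and below this point), on a round skirt 42 mm across; x points along the bar to the end with the white line, z up
- lift_knob (a joint): angle of the lift knob, rad, growing clockwise seen from above: 0 = plunger down (white line at the red dot), 1.2 = raised (green dot). Stops at both ends; an over-centre spring holds it at either end: about 0.2 N m starts it, and past the middle (0.6) it snaps on to the other end
- hanger_lift (a joint): height of plunger and hanger above the sample, m: 0 = resting on the sample, 0.008 = raised; driven in proportion by the knob
- weight_1: one of up to five alike steel slotted weights (absent: None): a flat disc 56 mm across, 7 mm thick, 0.12 kg, with a slot 10 mm wide from the rim to 5 mm past the centre, flared to 15 mm at the mouth. Lies flat on the bench at the start, at any angle. Origin at the middle of the disc and of its thickness; x points along the slot, out of its mouth. Pick it up across its diameter, square to the slot
- weight_2: slotted weight like weight_1, same size and axes
- weight_3: slotted weight like weight_1, same size and axes
- weight_4: slotted weight like weight_1, same size and axes
- weight_5: slotted weight like weight_1, same size and axes
- slot_1 (a point): middle of the slot's mouth of weight_1, at its rim, 28 mm from its origin
- slot_2 (a point): middle of the slot's mouth of weight_2, at its rim, 28 mm from its origin
- slot_3 (a point): middle of the slot's mouth of weight_3, at its rim, 28 mm from its origin
- slot_4 (a point): middle of the slot's mouth of weight_4, at its rim, 28 mm from its origin
- slot_5 (a point): middle of the slot's mouth of weight_5, at its rim, 28 mm from its origin
- stand_foot (a point): foot of the front post of the tall clamp stand on the robot's right, fixed furniture to keep clear of with hand and elbow: two posts 21 mm thick, 0.6 m high, a clamp arm to the right and back 0.34 to 0.46 m above the bench; its flat base (17 to 36 mm high) reaches 185 mm towards the robot and 170 mm left of this point
- vice_top (a point): top of the fixed jaw of the small blue bench vice at the front left, fixed furniture to keep clear of: about 100 x 80 mm in plan, 88 mm high
- bath_corner (a point): front left upper corner of the big water bath, fixed furniture behind the stand: from here it reaches right and back, 150 mm high, lids on top up to about 180 mm
- cap_a: blue capacitor 35 mm across, 58 mm high, standing on the bench, to be left alone; origin at its foot
- cap_b: another such capacitor, to be left alone
- cap_c: a third such capacitor, to be left alone
Things that resemble listed ones, but are neither listed nor needed, are in the scene too. What is shaped like the weight_5 but green or pink is not meant. What is shaped like the weight_1 but blue is not meant.

How it is judged (in metres and radians):
On the way, in this order (a step that is already met when the one before it is completed fails the run):
1. the lift knob has been turned clockwise past its click, the plunger is raised (value of joint lift_knob above 1.05 rad and value of joint hanger_lift above 0.0065 m), for 0.2 s.
2. with the plunger still raised, every weight lies flat on the hanger with its centre on the rod, slots staggered (horizontal distance between each of weight_1, weight_2, weight_3, weight_4, weight_5 and hanger_pan below 0.006 m and z of weight_1 in the frame of hanger_pan between 0.001 and 0.0335 m and (angle between weight_1's own z axis and vertical below 0.1 rad or angle between weight_1's own z axis and vertical above 3.04 rad) and z of weight_2 in the frame of hanger_pan between 0.001 and 0.0335 m and (angle between weight_2's own z axis and vertical below 0.1 rad or angle between weight_2's own z axis and vertical above 3.04 rad) and z of weight_3 in the frame of hanger_pan between 0.001 and 0.0335 m and (angle between weight_3's own z axis and vertical below 0.1 rad or angle between weight_3's own z axis and vertical above 3.04 rad) and z of weight_4 in the frame of hanger_pan between 0.001 and 0.0335 m and (angle between weight_4's own z axis and vertical below 0.1 rad or angle between weight_4's own z axis and vertical above 3.04 rad) and z of weight_5 in the frame of hanger_pan between 0.001 and 0.0335 m and (angle between weight_5's own z axis and vertical below 0.1 rad or angle between weight_5's own z axis and vertical above 3.04 rad) and (z of weight_1 in the frame of weight_2 above 0.0105 m or z of weight_1 in the frame of weight_2 below -0.0105 m or horizontal distance between slot_1 and slot_2 above 0.02 m) and (z of weight_1 in the frame of weight_3 above 0.0105 m or z of weight_1 in the frame of weight_3 below -0.0105 m or horizontal distance between slot_1 and slot_3 above 0.02 m) and (z of weight_1 in the frame of weight_4 above 0.0105 m or z of weight_1 in the frame of weight_4 below -0.0105 m or horizontal distance between slot_1 and slot_4 above 0.02 m) and (z of weight_1 in the frame of weight_5 above 0.0105 m or z of weight_1 in the frame of weight_5 below -0.0105 m or horizontal distance between slot_1 and slot_5 above 0.02 m) and (z of weight_2 in the frame of weight_3 above 0.0105 m or z of weight_2 in the frame of weight_3 below -0.0105 m or horizontal distance between slot_2 and slot_3 above 0.02 m) and (z of weight_2 in the frame of weight_4 above 0.0105 m or z of weight_2 in the frame of weight_4 below -0.0105 m or horizontal distance between slot_2 and slot_4 above 0.02 m) and (z of weight_2 in the frame of weight_5 above 0.0105 m or z of weight_2 in the frame of weight_5 below -0.0105 m or horizontal distance between slot_2 and slot_5 above 0.02 m) and (z of weight_3 in the frame of weight_4 above 0.0105 m or z of weight_3 in the frame of weight_4 below -0.0105 m or horizontal distance between slot_3 and slot_4 above 0.02 m) and (z of weight_3 in the frame of weight_5 above 0.0105 m or z of weight_3 in the frame of weight_5 below -0.0105 m or horizontal distance between slot_3 and slot_5 above 0.02 m) and (z of weight_4 in the frame of weight_5 above 0.0105 m or z of weight_4 in the frame of weight_5 below -0.0105 m or horizontal distance between slot_4 and slot_5 above 0.02 m) and value of joint lift_knob above 1 rad), for 0.4 s.
At the end, for the whole second after the job is handed in: Every weight present lies flat on the hanger, its centre within 6 mm of the rod axis, slot mouths of neighbouring weights at least 20 mm apart (about 42 degrees); the knob is back below 0.15 rad and the plunger down (under 1.5 mm), all at rest (horizontal distance between each of weight_1, weight_2, weight_3, weight_4, weight_5 and hanger_pan below 0.006 m and z of weight_1 in the frame of hanger_pan between 0.001 and 0.0335 m and (angle between weight_1's own z axis and vertical below 0.1 rad or angle between weight_1's own z axis and vertical above 3.04 rad) and z of weight_2 in the frame of hanger_pan between 0.001 and 0.0335 m and (angle between weight_2's own z axis and vertical below 0.1 rad or angle between weight_2's own z axis and vertical above 3.04 rad) and z of weight_3 in the frame of hanger_pan between 0.001 and 0.0335 m and (angle between weight_3's own z axis and vertical below 0.1 rad or angle between weight_3's own z axis and vertical above 3.04 rad) and z of weight_4 in the frame of hanger_pan between 0.001 and 0.0335 m and (angle between weight_4's own z axis and vertical below 0.1 rad or angle between weight_4's own z axis and vertical above 3.04 rad) and z of weight_5 in the frame of hanger_pan between 0.001 and 0.0335 m and (angle between weight_5's own z axis and vertical below 0.1 rad or angle between weight_5's own z axis and vertical above 3.04 rad) and (z of weight_1 in the frame of weight_2 above 0.0105 m or z of weight_1 in the frame of weight_2 below -0.0105 m or horizontal distance between slot_1 and slot_2 above 0.02 m) and (z of weight_1 in the frame of weight_3 above 0.0105 m or z of weight_1 in the frame of weight_3 below -0.0105 m or horizontal distance between slot_1 and slot_3 above 0.02 m) and (z of weight_1 in the frame of weight_4 above 0.0105 m or z of weight_1 in the frame of weight_4 below -0.0105 m or horizontal distance between slot_1 and slot_4 above 0.02 m) and (z of weight_1 in the frame of weight_5 above 0.0105 m or z of weight_1 in the frame of weight_5 below -0.0105 m or horizontal distance between slot_1 and slot_5 above 0.02 m) and (z of weight_2 in the frame of weight_3 above 0.0105 m or z of weight_2 in the frame of weight_3 below -0.0105 m or horizontal distance between slot_2 and slot_3 above 0.02 m) and (z of weight_2 in the frame of weight_4 above 0.0105 m or z of weight_2 in the frame of weight_4 below -0.0105 m or horizontal distance between slot_2 and slot_4 above 0.02 m) and (z of weight_2 in the frame of weight_5 above 0.0105 m or z of weight_2 in the frame of weight_5 below -0.0105 m or horizontal distance between slot_2 and slot_5 above 0.02 m) and (z of weight_3 in the frame of weight_4 above 0.0105 m or z of weight_3 in the frame of weight_4 below -0.0105 m or horizontal distance between slot_3 and slot_4 above 0.02 m) and (z of weight_3 in the frame of weight_5 above 0.0105 m or z of weight_3 in the frame of weight_5 below -0.0105 m or horizontal distance between slot_3 and slot_5 above 0.02 m) and (z of weight_4 in the frame of weight_5 above 0.0105 m or z of weight_4 in the frame of weight_5 below -0.0105 m or horizontal distance between slot_4 and slot_5 above 0.02 m) and linear speed of each of weight_1, weight_2, weight_3, weight_4, weight_5 below 0.02 m/s and value of joint lift_knob below 0.15 rad and value of joint hanger_lift below 0.0015 m); the robot touches nothing.
It fails at once if a capacitor was pushed away (over 30 mm) (distance of cap_a from where it was at the start of the episode above 0.03 m).
It fails at once if a capacitor was pushed away (over 30 mm) (distance of cap_b from where it was at the start of the episode above 0.03 m).
It fails at once if a capacitor was pushed away (over 30 mm) (distance of cap_c from where it was at the start of the episode above 0.03 m).
Of weight_1, weight_2, weight_3, weight_4, weight_5 only 3 to 5 are there at a start; the rules pass over those that are not, and their reading is None.
At some moment in a run one of weight_1, weight_2, weight_3 may be knocked a few centimetres aside while the robot is not near it.
It also fails if it takes over 210 s, if anything falls off the work surface, if the arm or the gripper's body presses on something with over 40 N, if the wrist force passes 120 N, or if a joint passes its speed limit or range.

ROBOT

A 6-joint arm with a two-finger parallel gripper is mounted at the origin on a cart in front of the work surface, level with it; the furniture and walls round the work are solid. World frame = base frame: x ahead of the robot, y to its left, z up, the work surface at z = 0. Lengths are in mm, angles in rad, forces in N, time in s.
With the tool pointing down it reaches from about 350 to 800 mm from the base axis. Payload 7.3 kg.
Tool frame: the origin (TCP) lies on the centre line of the jaws, within the pads' length; the fingertips stand 17 mm ahead of it and the grasp point (between the pads) lies 2 mm behind it; z points along the fingers, y is the line along which they close (so a half turn about z gives the same grasp; the last joint's range is limited). The gripper opens to 85 mm and grips with 20 to 120 N. Pads are 22 mm wide; open, the fingers measure 114 mm over their backs; the gripper's body (76 mm by 85 mm) begins 54 mm behind the grasp point. The pads swing forward as they close: fully open they stand 13 mm farther back than shut.
Start: joints at [-1.387, 0.342, 1.524, -0, 1.275, -0.146], TCP at [170.046, -496.717, 248.322] pointing down, gripper open.
Joint ranges: [-2.53, 2.53], [-0.77, 2.02], [0.04, 2.7], [-1, 4.14], [0.28, 2.66], [-3.11, 3.11]. Speed limits (rad/s): [2.57, 2.57, 3.14, 3.14, 3.14, 3.14].

INTERFACE

Orientations are given as a rotation vector (axis times angle).
In Python, from cell import readout, imaging, ctrl gives the robot as it stands.
- The arm moves only by the tool apply_moves, never from a script. Its argument "commands" is a list of rows, each a list of 7 numbers: the turn, a rotation vector about the tool's x, y, z in rad, then the shift along the tool's x, y, z in cm, then the opening in per cent of the stroke, from 0 (shut) to 100 (fully open). In form: [[wx, wy, wz, dx, dy, dz, fingers], ...]. A call has 1 to 20 rows; each row is the pose to reach, as a shift and turn from the pose commanded when the call began, along the tool's axes at that moment; what a row does not reach only later rows make up. A row lasts 1/12 s, in which the tool goes at most 41.7 mm and 7.16 degrees, less where a joint would pass 70% of its speed; a pose out of reach is approached as far as the arm can. A call with a gripper value outside its range is refused whole. The fingers move at their own pace and stop on an object; the grip force is fixed at half the most. Time passes only in rows, so rows that repeat a pose let the fingers close. It gives the time, the measured TCP pose, the force, the opening and the grip force at its end, in the units of the state.
- readout.read_state(): the state, without advancing time (a new reading comes with each control period).
- imaging.camera(name): name is "scene" or "top"; returns a dict with "image" (400x640x3 uint8, blue, green, red), "vertical_fov" (degrees; the focal length in pixels is half the picture's height over the tangent of half this angle, whatever the lens; pixels are square), "cx", "cy" (the principal point, pixels), "rvec" (rotation vector, rad) and "tvec" (3), from world to camera coordinates, as OpenCV has them. Camera axes: x right, y down, z forward; pixel columns grow to the right and rows downward; lengths in mm; the calibration is good to about 2 mm. A picture is of the moment at which its call begins. There is no depth.
- ctrl.sign_off(): hands the job in; it is judged then, once.
The state is a dict: "t": time; "q": joint angles; "dq": joint speeds; "tau": joint torques, N m; "tool_pos": TCP position; "orientation": TCP orientation; "force": force on the tool from outside, world axes, zero at the start; "wrist_torque": the same for the moment, N m; "finger_gap": opening from 0.0 (shut) to 1.0 (fully open); "grasp_force": force on a finger pad.
Only numpy, scipy, OpenCV 4.12 (cv2) and the standard library are available. Lean on these libraries where they do the work, as an engineer would, in place of code of your own. Each camera call takes 0.05 s, during which the arm holds its last target. There are 200 camera calls.

## Working session

There is one attempt and no reset: what is moved stays moved. The work goes in short steps, Python scripts to look and compute and a tool call to move; the robot and the scene stay as the last step left them, time stands still between calls to the robot, and variables do not carry over. Pictures are saved under pics/ and viewed, at most 14 in all, crops included, and the job is handed in when it is done.

Besides the shell and the picture viewer there is one more tool, called as a command line: name --pt "numbers of a row" for each row, then --argument value for the rest. apply_moves: Moves the arm, as the interface text tells. Its arguments: {"type":"object","properties":{"commands":{"type":"array"}},"required":["commands"]}

```bash
mkdir -p pics; ls
python3 - <<'E'
from cell import readout, imaging, ctrl
import cv2, numpy as np
s=readout.read_state(); print({k:np.round(v,3).tolist() for k,v in s.items()})
for n in("top","scene"):
    c=imaging.camera(n); cv2.imwrite(f"pics/{n}0.png",c["image"])
    print(n,{k:v for k,v in c.items() if k!="image"})
E
```

```text
pics
{'t': 0.0, 'q': [-1.387, 0.343, 1.525, -0.0, 1.275, -0.146], 'dq': [-0.001, -0.002, 0.001, 0.001, 0.0, 0.001], 'tau': [-0.0, -43.368, -24.601, -0.0, 0.008, -0.0], 'tool_pos': [169.983, -496.328, 247.608], 'orientation': [-3.097, -0.516, 0.0], 'force': [0.511, -0.067, -0.572], 'wrist_torque': [-0.014, -0.025, 0.027], 'grasp_force': 0.0, 'finger_gap': 1.001}
top {'vertical_fov': 47.92001707083172, 'cx': 308.90454971772334, 'cy': 192.9616491479894, 'rvec': array([ 2.17961549, -2.2171333 ,  0.05673229]), 'tvec': array([  40.13366261,  557.00983587, 1208.53439369])}
scene {'vertical_fov': 55.113537830605466, 'cx': 320.3773860705697, 'cy': 195.74086084481743, 'rvec': array([ 1.16354654, -1.90972336,  1.26476737]), 'tvec': array([306.34977077, 324.49546265, 645.32643462])}
```

View pics/top0.png

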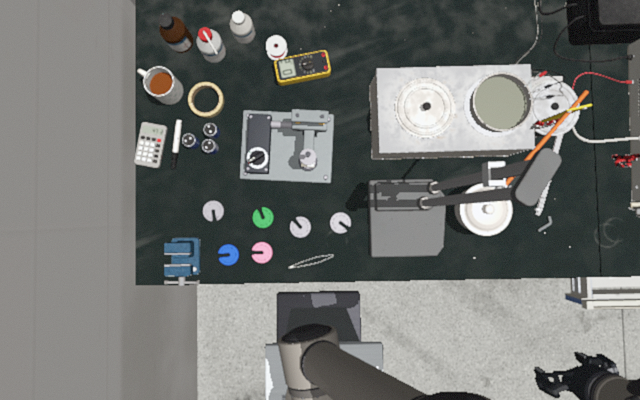

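View pics/scene0.png

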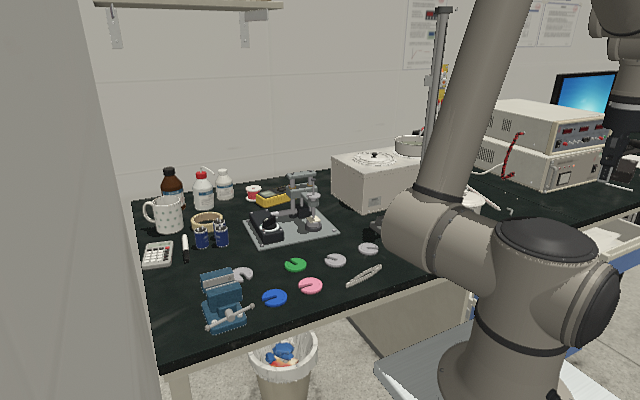

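The top view shows three steel weights at about (213,210), (300,227) and (340,223). The rig plate spans roughly (240–333, 110–183), with the knob at (258,157) and the hanger at (307,159). I'll fit the poses next.

```bash
cat > h.py <<'E'
from cell import readout, imaging, ctrl
import cv2, numpy as np
from scipy.optimize import minimize
from scipy.spatial.transform import Rotation as R
def cam(n):
    c=imaging.camera(n); c["f"]=200/np.tan(np.radians(c["vertical_fov"]/2))
    c["K"]=np.array([[c["f"],0,c["cx"]],[0,c["f"],c["cy"]],[0,0,1]]); return c
def proj(c,P):
    return cv2.projectPoints(np.float64(P).reshape(-1,1,3),c["rvec"],c["tvec"],c["K"],None)[0].reshape(-1,2)
def unproj(c,uv,z):
    Rm=cv2.Rodrigues(c["rvec"])[0]; o=-Rm.T@c["tvec"].ravel()
    d=Rm.T@np.linalg.inv(c["K"])@np.array([uv[0],uv[1],1.]); return o+d*(z-o[2])/d[2]
def wpoly():
    t=np.arcsin(7.5/28); a=np.linspace(t,2*np.pi-t,80)
    P=[(28*np.cos(x),28*np.sin(x)) for x in a]
    b=np.linspace(-np.pi/2,-3*np.pi/2,12)
    P+= [(24,-5)]+[(5*np.cos(x),5*np.sin(x)) for x in b]+[(24,5)]
    return np.array(P)   # slot to ~5 past centre
S=16
def cover(c,polys,box):
    x0,y0,w,h=box; m=np.zeros((h*S,w*S),np.uint8)
    for P in polys:
        cv2.fillPoly(m,[np.int32(np.round((proj(c,P)+.5-[x0,y0])*S*16))],255,shift=4)
    return cv2.resize(m,(w,h),interpolation=cv2.INTER_AREA)/255.
def fitw(c,uv,z=7,img=None):
    g=c["image"].astype(float).mean(2) if img is None else img
    p0=unproj(c,uv,z); box=(int(uv[0])-16,int(uv[1])-16,33,33); x0,y0,w,h=box
    t=g[y0:y0+h,x0:x0+w]; W=wpoly()
    def cost(p):
        Q=W@R.from_euler('z',p[2]).as_matrix()[:2,:2].T+p[:2]
        m=cover(c,[np.c_[Q,np.full(len(Q),z)]],box)
        A=np.c_[m.ravel(),np.ones(m.size)]; r=np.linalg.lstsq(A,t.ravel(),rcond=None)
        return r[1][0]/m.size
    best=min((minimize(cost,[p0[0],p0[1],a],method="Nelder-Mead",options=dict(initial_simplex=[[p0[0],p0[1],a],[p0[0]+4,p0[1],a],[p0[0],p0[1]+4,a],[p0[0],p0[1],a+.4]],xatol=.05,fatol=.05)) for a in np.arange(0,6.28,.7)),key=lambda r:r.fun)
    return np.round(best.x,3),round(best.fun,1)
def plate(p,z=8):
    L=np.array([(-55,-65),(135,-65),(135,185),(-55,185)])@R.from_euler('z',p[2]).as_matrix()[:2,:2].T+p[:2]
    return np.c_[L,np.full(4,z)]
def rig(p,x,y,z):
    c,s=np.cos(p[2]),np.sin(p[2]); return np.array([p[0]+c*x-s*y,p[1]+s*x+c*y,z])
E
python3 - <<'E'
from h import *
c=cam("top")
for uv in[(213,210),(300,227),(340,223)]: print(fitw(c,uv))
for uv in[(263,217),(262,252),(228,254)]: print("other",unproj(c,uv,7).round())
im=c["image"]
hsv=cv2.cvtColor(im,cv2.COLOR_BGR2HSV)
# plate outline fit: maximise gradient along edges
g=cv2.GaussianBlur(im.astype(np.float32).mean(2),(0,0),.7)
# plate colour
print(im[176,285],im[176,320],im[190,285])
def cost(p):
    C=proj(c,plate(p)); ctr=C.mean(0); s=0
    for i in range(4):
        a,b=C[i],C[(i+1)%4]; t=np.linspace(.05,.95,60)[:,None]; L=a+(b-a)*t
        n=np.array([b[1]-a[1],a[0]-b[0]]);n/=np.linalg.norm(n)
        if n@(ctr-a)<0:n=-n
        f=lambda Q:cv2.remap(g,Q[:,:1].astype(np.float32),Q[:,1:].astype(np.float32),1).ravel()
        s-=np.minimum(f(L+n)-f(L-n),60).mean()
    return s
o=unproj(c,(305,163),8)
best=min((minimize(cost,[o[0]+dx,o[1]+dy,a],method="Nelder-Mead",options=dict(initial_simplex=[[o[0]+dx,o[1]+dy,a],[o[0]+dx+5,o[1]+dy,a],[o[0]+dx,o[1]+dy+5,a],[o[0]+dx,o[1]+dy,a+.05]])) for dx in(-10,0,10) for dy in(-10,0,10) for a in(-.1,-.04,.04)),key=lambda r:r.fun)
p=best.x; print("rig",p.round(3),best.fun)
for n,q in dict(pan=(0,0,117),head=(0,0,166),knob=(0,135,69)).items(): print(n,rig(p,*q).round(1),proj(c,rig(p,*q)).round(1))
x0,y0=195,105
b=cv2.resize(im[y0:y0+135,x0:x0+160],None,fx=5,fy=5,interpolation=cv2.INTER_CUBIC)
for P in (plate(p),): cv2.polylines(b,[np.int32((proj(c,P)+.5-[x0,y0])*5)],True,(0,0,255),1)
for q in [(0,0,166),(0,135,69),(0,0,117)]: cv2.circle(b,tuple(int(v) for v in (proj(c,rig(p,*q))[0]+.5-[x0,y0])*5),3,(255,0,255),-1)
cv2.imwrite("pics/rig0.png",b)
E
```

```text
(array([514.572, 293.129,   3.276]), np.float64(152.0))
(array([466.737,  56.755,   0.681]), np.float64(158.5))
(array([476.451, -52.474,   4.06 ]), np.float64(182.6))
other [495. 157.   7.]
other [400. 161.   7.]
other [396. 253.   7.]
[187 186 180] [190 189 182] [46 50 41]
rig [ 6.47072e+02  3.36720e+01 -5.90000e-02] -218.2366180419922
pan [647.1  33.7 117. ] [[307.2 155.2]]
head [647.1  33.7 166. ] [[307.2 152.4]]
knob [655.  168.4  69. ] [[255.3 155.4]]
```

View pics/rig0.png

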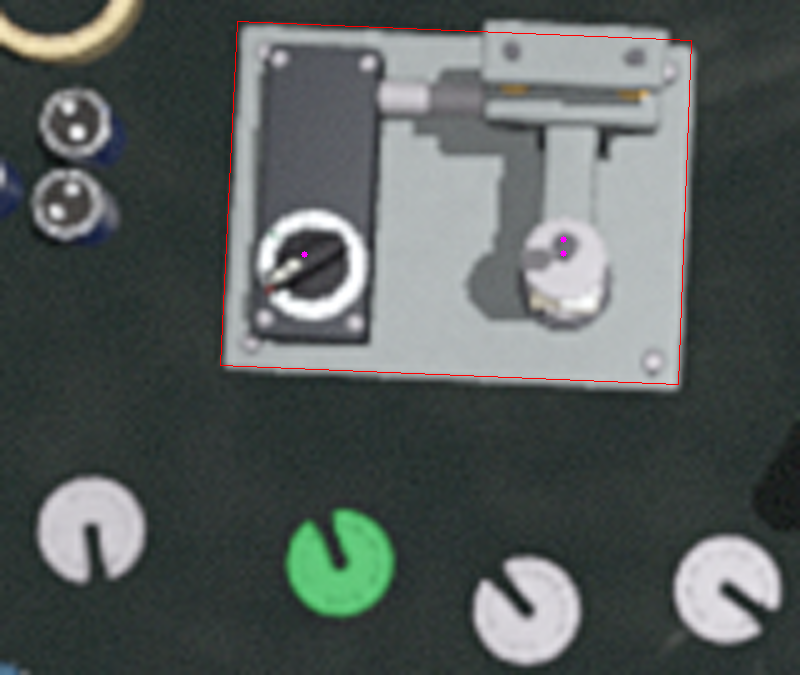

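The overlay shows the plate fit sits about 1 px too high. The actual centres are the pan at crop (566,260) and the knob ring at (312,264). The knob's white line points to the lower left. I'll refine these and cross-check in the scene view.

Run:
```python
from h import *
c=cam("top"); s=cam("scene")
P=unproj(c,(307.7,156.5),117); K=unproj(c,(256.9,157.3),47); print("pan",P.round(1),"ring",K.round(1),"dist",np.linalg.norm((P-K)[:2]),"heading",np.degrees(np.arctan2(-(K-P)[0],(K-P)[1])))
for n in(c,s):
  Rm=cv2.Rodrigues(n["rvec"])[0]; print("cam pos",(-Rm.T@n["tvec"].ravel()).round())
p=np.array([P[0],P[1],-.059])
x0,y0=235,165; b=cv2.resize(s["image"][y0:y0+90,x0:x0+120],None,fx=6.6,fy=6.6,interpolation=cv2.INTER_CUBIC)
for q in [(0,0,166),(0,0,117),(0,135,69),(0,135,47)]: cv2.circle(b,tuple(int(v) for v in (proj(s,rig(p,*q))[0]+.5-[x0,y0])*6.6),3,(255,0,255),-1)
cv2.polylines(b,[np.int32((proj(s,plate(p))+.5-[x0,y0])*6.6)],True,(0,0,255),1)
cv2.imwrite("pics/sc1.png",b)
```

```text
pan [643.7  32.4 117. ] ring [652.9 166.9  47. ] dist 134.78478782854015 heading -3.9253141454327483
cam pos [ 499.   35. 1234.]
cam pos [-268.  491.  550.]
```

View pics/sc1.png

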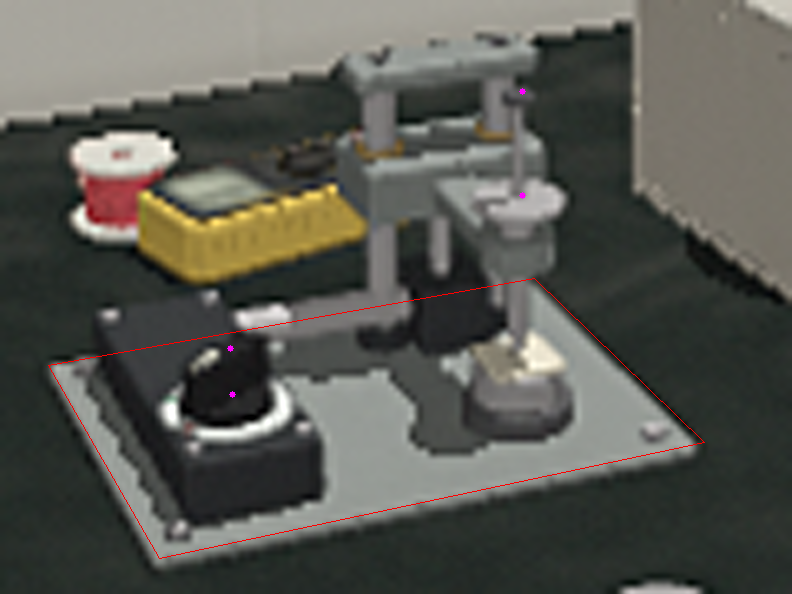

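The scene view agrees with the top view to about 1 px (head at crop (520,97), pan at (520,200)). Next I'll write the move planner and go to the knob.

```bash
cat > m.py <<'E'
import json,os,sys,numpy as np
# usage: m.py x y z psi_deg [x y z psi ...] : rows from commanded pose; the last becomes commanded
F="cmd.json"
if not os.path.exists(F): json.dump([170.046,-496.717,248.322,float(np.degrees(2*np.arctan2(-.516,-3.097))%360)],open(F,"w"))
c=json.load(open(F)); p=np.radians(c[3])
A=np.array([[np.cos(p),np.sin(p),0],[np.sin(p),-np.cos(p),0],[0,0,-1]])
a=list(map(float,sys.argv[1:]))
for i in range(0,len(a),4):
    d=np.round(A@(np.array(a[i:i+3])-c[:3])/10,2); w=round(-np.radians(a[i+3]-c[3]),3)
    print([0,0,w,*map(float,d)]," q6~%.0f"%(np.degrees(np.arctan2(a[i+1],a[i]))+90-a[i+3]))
e=A.T@d*10+c[:3]; json.dump([*map(float,e),float(c[3]-np.degrees(w))],open(F,"w"))
E
python3 m.py 420 0 260 60; python3 m.py 653 167 160 122; python3 m.py 653 167 67 122
```

```text
[0, 0, np.float64(-0.717), 39.75, -38.88, -1.17]  q6~30
[0, 0, np.float64(-1.082), 26.12, 11.83, 10.0]  q6~-18
[0, 0, np.float64(-0.0), 0.0, -0.01, 9.3]  q6~-18
```

apply_moves --pt "0 0 -0.717 39.75 -38.88 -1.17 100" --pt "0 0 -0.717 39.75 -38.88 -1.17 60" --pt "0 0 -0.717 39.75 -38.88 -1.17 30" --pt "0 0 -0.717 39.75 -38.88 -1.17 30" --pt "0 0 -0.717 39.75 -38.88 -1.17 30" --pt "0 0 -0.717 39.75 -38.88 -1.17 30" --pt "0 0 -0.717 39.75 -38.88 -1.17 30" --pt "0 0 -0.717 39.75 -38.88 -1.17 30" --pt "0 0 -0.717 39.75 -38.88 -1.17 30" --pt "0 0 -0.717 39.75 -38.88 -1.17 30" --pt "0 0 -0.717 39.75 -38.88 -1.17 30" --pt "0 0 -0.717 39.75 -38.88 -1.17 30" --pt "0 0 -0.717 39.75 -38.88 -1.17 30" --pt "0 0 -0.717 39.75 -38.88 -1.17 30" --pt "0 0 -0.717 39.75 -38.88 -1.17 30" --pt "0 0 -0.717 39.75 -38.88 -1.17 30" --pt "0 0 -0.717 39.75 -38.88 -1.17 30" --pt "0 0 -0.717 39.75 -38.88 -1.17 30" --pt "0 0 -0.717 39.75 -38.88 -1.17 30" --pt "0 0 -0.717 39.75 -38.88 -1.17 30"

```text
t: 1.92
tool_pos: [420.0, -1.1, 260.1]
orientation: [2.722, 1.568, -0.0]
force: [-0.1, 0.0, -0.1]
finger_gap: 0.298
grasp_force: 0.0
```

apply_moves --pt "0 0 -1.082 26.12 11.83 10 30" --pt "0 0 -1.082 26.12 11.83 10 30" --pt "0 0 -1.082 26.12 11.83 10 30" --pt "0 0 -1.082 26.12 11.83 10 30" --pt "0 0 -1.082 26.12 11.83 10 30" --pt "0 0 -1.082 26.12 11.83 10 30" --pt "0 0 -1.082 26.12 11.83 10 30" --pt "0 0 -1.082 26.12 11.83 10 30" --pt "0 0 -1.082 26.12 11.83 10 30" --pt "0 0 -1.082 26.12 11.83 10 30" --pt "0 0 -1.082 26.12 11.83 10 30" --pt "0 0 -1.082 26.12 11.83 10 30" --pt "0 0 -1.082 26.12 11.83 10 30" --pt "0 0 -1.082 26.12 11.83 10 30"

```text
t: 3.08
tool_pos: [653.3, 166.3, 160.8]
orientation: [1.526, 2.745, 0.001]
force: [0.2, -0.1, 0.5]
finger_gap: 0.3
grasp_force: 0.0
```

apply_moves --pt "0 0 0 0 0 3 30" --pt "0 0 0 0 0 6.5 30" --pt "0 0 0 0 0 6.5 30" --pt "0 0 0 0 0 6.5 30"

```text
t: 3.42
tool_pos: [652.1, 166.5, 93.8]
orientation: [-1.523, -2.744, 0.004]
force: [0.4, -0.7, 0.8]
finger_gap: 0.299
grasp_force: 0.0
```

Run:
```python
from h import *
s=cam("scene"); st=readout.read_state(); print(st["tool_pos"],st["q"])
x0,y0=235,155; b=cv2.resize(s["image"][y0:y0+90,x0:x0+120],None,fx=6.6,fy=6.6,interpolation=cv2.INTER_CUBIC)
T=st["tool_pos"]; 
for q in [(*T[:2],T[2]-17),(653,167,69)]: cv2.circle(b,tuple(int(v) for v in (proj(s,q)[0]+.5-[x0,y0])*6.6),3,(255,0,255),-1)
cv2.imwrite("pics/sc2.png",b)
```

```text
[653.59797595 166.70714922  95.96733822] [ 1.36269901e-01  7.49285313e-01  1.25319777e+00 -1.06314968e-04
  1.13882350e+00 -4.21122512e-01]
```

View pics/sc2.png

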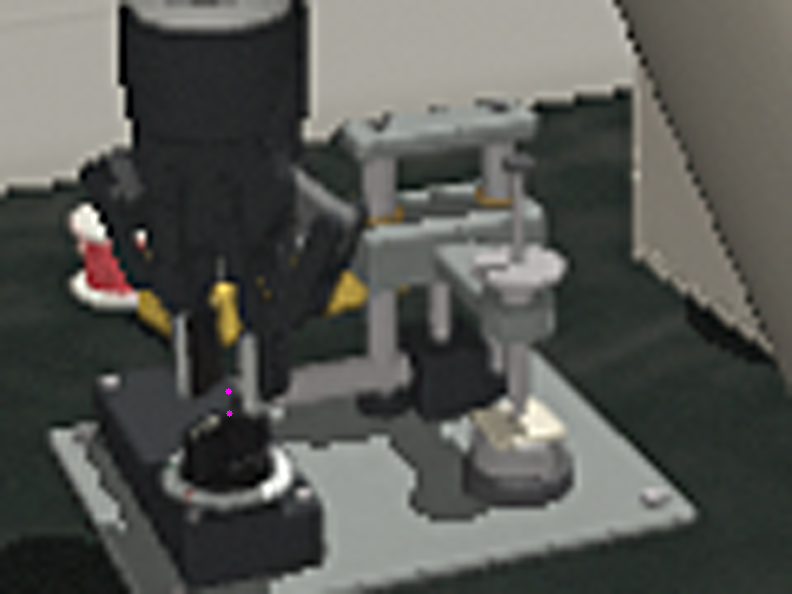

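The fingertips straddle the bar, with the midpoint at crop (230,398) matching the projection at (228,391). I'll go down and turn the knob clockwise.

apply_moves --pt "0 0 0 0 0 1.5 30" --pt "0 0 0 0 0 2.8 30" --pt "0 0 0 0 0 2.8 20" --pt "0 0 0 0 0 2.8 20" --pt "0 0 0 0 0 2.8 20"

```text
t: 3.88
tool_pos: [653.9, 166.9, 68.1]
orientation: [1.523, 2.746, 0.001]
force: [1.6, 0.6, -0.1]
finger_gap: 0.201
grasp_force: 0.6
```

apply_moves --pt "0 0 0.12 0 0 0 20" --pt "0 0 0.24 0 0 0 20" --pt "0 0 0.36 0 0 0 20" --pt "0 0 0.48 0 0 0 20" --pt "0 0 0.6 0 0 0 20" --pt "0 0 0.72 0 0 0 20" --pt "0 0 0.84 0 0 0 20" --pt "0 0 0.96 0 0 0 20" --pt "0 0 1.08 0 0 0 20" --pt "0 0 1.18 0 0 0 20" --pt "0 0 1.18 0 0 0 20" --pt "0 0 1.18 0 0 0 20" --pt "0 0 1.18 0 0 0 30" --pt "0 0 1.18 0 0 0 30" --pt "0 0 1.18 0 0 0 30"

```text
t: 5.13
tool_pos: [653.3, 166.8, 67.1]
orientation: [2.794, 1.437, -0.0]
force: [-0.0, 0.7, -0.1]
finger_gap: 0.301
grasp_force: 0.0
```

Run:
```python
from h import *
s=cam("scene"); 
x0,y0=235,155; b=cv2.resize(s["image"][y0:y0+90,x0:x0+120],None,fx=6.6,fy=6.6,interpolation=cv2.INTER_CUBIC)
cv2.imwrite("pics/sc3.png",b)
for z in(117,125):print(((proj(s,(643.7,32.4,z+49))[0]+.5-[x0,y0])*6.6).round())
```

```text
[522. 157.]
[522. 140.]
```

View pics/sc3.png

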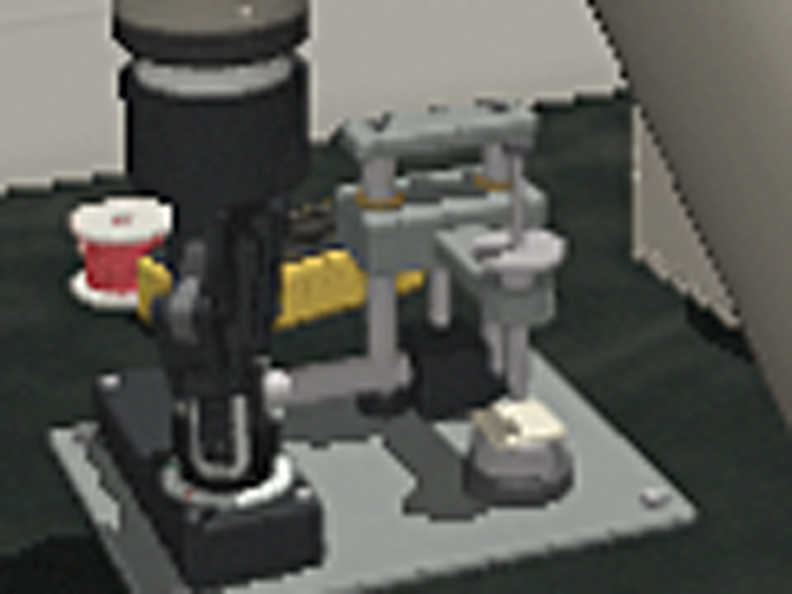

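The plunger is raised: the head moved from about y=162 to y=145 in the crop, and the pan moved with it. Next is weight 2, which I'll centre with a double grip to calibrate the camera.

```bash
python3 - <<'E'
import json; c=json.load(open('cmd.json')); c[3]-=__import__('math').degrees(1.18); json.dump(c,open('cmd.json','w')); print(c)
E
python3 m.py 653 167 170 60; python3 m.py 467 57 60 129; python3 m.py 467 57 15 129
```

```text
[652.9810475335855, 166.9612343258325, 67.02199999999999, 54.38473174829872]
[0, 0, np.float64(-0.098), 0.0, -0.0, -10.3]  q6~44
[0, 0, np.float64(-1.204), -18.82, -10.61, 11.0]  q6~-32
[0, 0, np.float64(-0.0), -0.0, -0.0, 4.5]  q6~-32
```

apply_moves --pt "0 0 0 0 0 -3 35" --pt "0 0 0 0 0 -6 40" --pt "0 0 -0.098 0 0 -10.3 40" --pt "0 0 -0.098 0 0 -10.3 60" --pt "0 0 -0.098 0 0 -10.3 80"

```text
t: 5.6
tool_pos: [654.9, 167.1, 173.7]
orientation: [2.718, 1.57, 0.01]
force: [-0.2, -0.3, -0.2]
finger_gap: 0.672
grasp_force: 0.0
```

apply_moves --pt "0 0 -1.204 -18.82 -10.61 0 80" --pt "0 0 -1.204 -18.82 -10.61 0 80" --pt "0 0 -1.204 -18.82 -10.61 0 80" --pt "0 0 -1.204 -18.82 -10.61 0 80" --pt "0 0 -1.204 -18.82 -10.61 0 80" --pt "0 0 -1.204 -18.82 -10.61 11 80" --pt "0 0 -1.204 -18.82 -10.61 11 80" --pt "0 0 -1.204 -18.82 -10.61 11 80" --pt "0 0 -1.204 -18.82 -10.61 11 80" --pt "0 0 -1.204 -18.82 -10.61 11 80" --pt "0 0 -1.204 -18.82 -10.61 11 80" --pt "0 0 -1.204 -18.82 -10.61 11 80" --pt "0 0 -1.204 -18.82 -10.61 11 80" --pt "0 0 -1.204 -18.82 -10.61 11 80"

```text
t: 6.77
tool_pos: [467.3, 57.0, 60.0]
orientation: [1.356, 2.834, 0.0]
force: [0.1, -0.5, 0.3]
finger_gap: 0.799
grasp_force: 0.0
```

apply_moves --pt "0 0 0 0 0 2 80" --pt "0 0 0 0 0 3.5 80" --pt "0 0 0 0 0 4 80" --pt "0 0 0 0 0 4.5 80" --pt "0 0 0 0 0 4.5 80" --pt "0 0 0 0 0 4.5 80"

```text
t: 7.27
tool_pos: [467.6, 56.9, 15.3]
orientation: [1.354, 2.834, 0.0]
force: [0.5, -0.3, 0.3]
finger_gap: 0.799
grasp_force: 0.0
```

Run:
```python
from h import *
s=cam("scene"); st=readout.read_state(); print(st["tool_pos"],st["force"])
u=proj(s,(467,57,10))[0]; x0,y0=int(u[0])-45,int(u[1])-40; b=cv2.resize(s["image"][y0:y0+70,x0:x0+90],None,fx=7,fy=7,interpolation=cv2.INTER_CUBIC)
cv2.imwrite("pics/sc4.png",b)
```

```text
[467.75000064  56.93775768  15.53699542] [ 0.11019445 -0.07153845  0.03105313]
```

View pics/sc4.png

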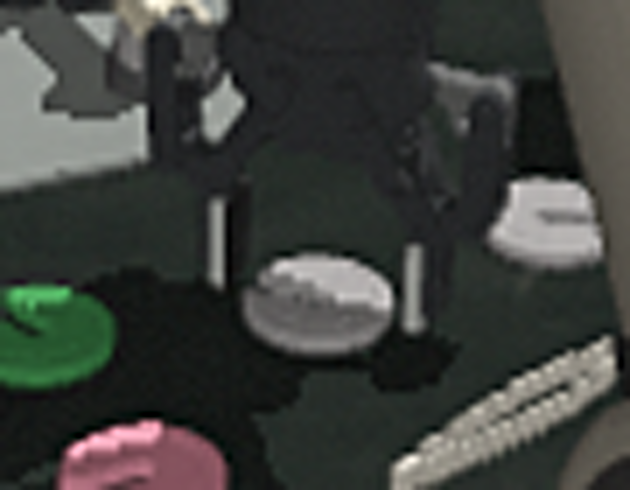

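The fingertips straddle the disc near bench level, at crop (217,290) and (412,333). I'll grip along the slot, then square to it.

apply_moves --pt "0 0 0 0 0 -0.1 70" --pt "0 0 0 0 0 -0.1 60" --pt "0 0 0 0 0 -0.1 60" --pt "0 0 0 0 0 -0.1 60" --pt "0 0 0 0 0 -0.1 60"

```text
t: 7.73
tool_pos: [467.6, 56.8, 17.2]
orientation: [1.353, 2.834, 0.0]
force: [-2.0, -2.4, 9.5]
finger_gap: 0.603
grasp_force: 28.2
```

apply_moves --pt "0 0 0 0 0 -0.1 80" --pt "0 0 0 0 0 -0.4 80" --pt "0 0 0 0 0 -0.4 60" --pt "0 0 0 0 0 -0.4 50" --pt "0 0 0 0 0 -0.4 50" --pt "0 0 0 0 0 -0.4 50" --pt "0 0 0 0 0 -0.4 50"

```text
t: 8.32
tool_pos: [467.0, 56.6, 21.9]
orientation: [1.353, 2.835, -0.001]
force: [-8.0, -2.7, 26.0]
finger_gap: 0.501
grasp_force: 13.0
```

apply_moves --pt "0 0 0 0 0 -0.8 70" --pt "0 0 0 0 0 -0.8 80" --pt "0 0 0 0 0 -0.8 80"

```text
t: 8.57
tool_pos: [467.7, 57.0, 28.2]
orientation: [1.353, 2.834, 0.001]
force: [0.7, -0.3, -0.9]
finger_gap: 0.803
grasp_force: 0.0
```

Run:
```python
from h import *
s=cam("scene"); st=readout.read_state(); print(st["tool_pos"],st["force"])
T=st["tool_pos"]
u=proj(s,(467,57,10))[0]; x0,y0=int(u[0])-45,int(u[1])-40; b=cv2.resize(s["image"][y0:y0+70,x0:x0+90],None,fx=7,fy=7,interpolation=cv2.INTER_CUBIC)
a=np.radians(39)
for sg in(1,-1):
  for z in range(0,31,5):
    for w in (-11,11):
      q=(T[0]+sg*34*np.cos(a)-w*np.sin(a),T[1]+sg*34*np.sin(a)+w*np.cos(a),z)
      cv2.circle(b,tuple(int(v) for v in (proj(s,q)[0]+.5-[x0,y0])*7),2,(0,0,255) if z%10 else (255,0,255),-1)
cv2.imwrite("pics/sc5.png",b)
```

```text
[467.40228866  56.98407779  27.86050053] [ 0.30717704 -0.66594802  0.40466499]
```

View pics/sc5.png

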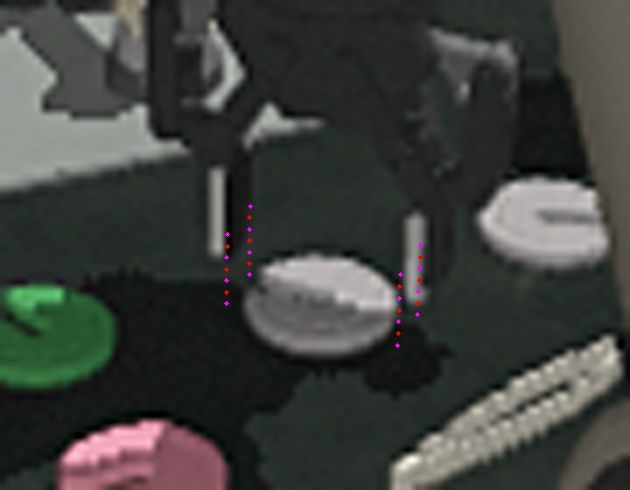

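At TCP z 28 and 80 % open, the fingertips sit at z ≈ 18–20, about 9 mm ahead of the TCP. The earlier grips rode over the rim, so I'll go lower.

apply_moves --pt "0 0 0 0 0 -0.2 80" --pt "0 0 0 0 0 0.2 80" --pt "0 0 0 0 0 0.3 80" --pt "0 0 0 0 0 0.3 70" --pt "0 0 0 0 0 0.3 60" --pt "0 0 0 0 0 0.3 60" --pt "0 0 0 0 0 0.3 60"

```text
t: 9.2
tool_pos: [467.3, 56.9, 24.9]
orientation: [-1.353, -2.835, 0.0]
force: [-0.5, -0.1, 0.6]
finger_gap: 0.599
grasp_force: 0.0
```

apply_moves --pt "0 0 0 0 0 0 80" --pt "0 0 0 0 0 0 80" --pt "0 0 0 0 0 0.7 80" --pt "0 0 0 0 0 1.3 80" --pt "0 0 0 0 0 1.3 80" --pt "0 0 0 0 0 1.3 70" --pt "0 0 0 0 0 1.3 60" --pt "0 0 0 0 0 1.3 60" --pt "0 0 0 0 0 1.3 60"

```text
t: 9.95
tool_pos: [468.5, 56.9, 13.6]
orientation: [1.352, 2.833, 0.002]
force: [-2.1, -0.6, 18.3]
finger_gap: 0.615
grasp_force: 47.3
```

apply_moves --pt "0 0 0 0 0 -0.15 80" --pt "0 0 0 0 0 -0.15 80" --pt "0 0 -0.785 0 0 -0.15 80" --pt "0 0 -1.571 0 0 -0.15 80" --pt "0 0 -1.571 0 0 -0.15 80" --pt "0 0 -1.571 0 0 -0.15 80" --pt "0 0 -1.571 0 0 -0.15 80" --pt "0 0 -1.571 0 0 -0.15 80" --pt "0 0 -1.571 0 0 -0.15 80" --pt "0 0 -1.571 0 0 -0.15 80" --pt "0 0 -1.571 0 0 -0.15 80" --pt "0 0 -1.571 0 0 -0.15 80" --pt "0 0 -1.571 0 0 -0.15 80" --pt "0 0 -1.571 0 0 -0.15 80" --pt "0 0 -1.571 0 0 -0.15 80" --pt "0 0 -1.571 0 0 -0.15 70" --pt "0 0 -1.571 0 0 -0.15 60" --pt "0 0 -1.571 0 0 -0.15 60" --pt "0 0 -1.571 0 0 -0.15 60" --pt "0 0 -1.571 0 0 -0.15 60"

```text
t: 11.62
tool_pos: [467.1, 57.0, 13.8]
orientation: [1.044, -2.963, 0.0]
force: [-2.6, 0.2, 6.9]
finger_gap: 0.617
grasp_force: 61.3
```

Firm grip. I'll release, go towards weight A, and photograph weight 2 to calibrate.

```bash
python3 - <<'E'
import json; json.dump([467,57,13.5,219],open('cmd.json','w'))
E
python3 m.py 514.5 293 80 187.7
```

```text
[0, 0, np.float64(0.546), -18.54, 15.35, -6.65]  q6~-68
```

apply_moves --pt "0 0 0 0 0 0 70" --pt "0 0 0 0 0 0 80" --pt "0 0 0 0 0 -3 80" --pt "0 0 0 0 0 -6.65 80" --pt "0 0 0.546 -18.54 15.35 -6.65 80" --pt "0 0 0.546 -18.54 15.35 -6.65 80" --pt "0 0 0.546 -18.54 15.35 -6.65 80" --pt "0 0 0.546 -18.54 15.35 -6.65 80" --pt "0 0 0.546 -18.54 15.35 -6.65 80" --pt "0 0 0.546 -18.54 15.35 -6.65 80" --pt "0 0 0.546 -18.54 15.35 -6.65 80" --pt "0 0 0.546 -18.54 15.35 -6.65 80" --pt "0 0 0.546 -18.54 15.35 -6.65 80" --pt "0 0 0.546 -18.54 15.35 -6.65 80" --pt "0 0 0.546 -18.54 15.35 -6.65 80"

```text
t: 12.87
tool_pos: [514.7, 291.3, 79.8]
orientation: [0.208, -3.134, 0.001]
force: [-0.1, -0.9, 0.6]
finger_gap: 0.797
grasp_force: 0.0
```

Run:
```python
from h import *
c=cam("top"); cv2.imwrite("pics/top2.png",c["image"]); print(readout.read_state()["tool_pos"])
for uv in[(300,227),(340,223)]: print(fitw(c,uv))
x0,y0=225,95; b=cv2.resize(c["image"][y0:y0+145,x0:x0+140],None,fx=4,fy=4,interpolation=cv2.INTER_CUBIC); cv2.imwrite("pics/rig2.png",b)
```

```text
[514.91856195 291.37541776  79.96038581]
(array([466.804,  56.299,   0.673]), np.float64(137.4))
(array([476.473, -52.475,   4.057]), np.float64(168.9))
```

View pics/rig2.png

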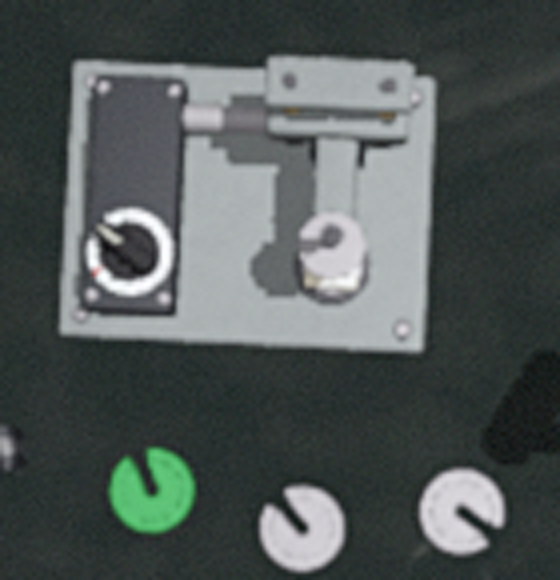

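Weight 2 at (466.8,56.3) matches the TCP (467,57), so camera bias is under 1 mm. The knob's white line is now turned to the green side. The pan is centred at crop (332,245) and the head at (333,236). I'll refine the rod axis.

```bash
python3 - <<'E'
from h import *
c=cam("top"); im=cv2.imread("pics/top2.png"); g=cv2.GaussianBlur(im.astype(np.float32).mean(2),(0,0),.6)
t=np.linspace(0,2*np.pi,90,endpoint=False)
def ring(p,r,z): return proj(c,np.c_[p[0]+r*np.cos(t),p[1]+r*np.sin(t),np.full(90,z)])
def s(Q): return cv2.remap(g,Q[:,:1].astype(np.float32),Q[:,1:].astype(np.float32),1).ravel()
def cost(p,r,z,sg): 
    d=sg*(s(ring(p,r-2.5,z))-s(ring(p,r+2.5,z))); return -np.clip(d,0,40).mean()
for n,uv,r,z,sg in(("pan",(307.5,155.75),21,125,1),("head",(307.75,153.5),7,174,-1)):
    o=unproj(c,uv,z); b=min((minimize(cost,o[:2]+[dx,dy],args=(r,z,sg),method="Nelder-Mead",options=dict(initial_simplex=o[:2]+[dx,dy]+np.array([[0,0],[2,0],[0,2]]))) for dx in(-3,0,3) for dy in(-3,0,3)),key=lambda r:r.fun)
    print(n,o.round(1),b.x.round(1),b.fun)
print(fitw(c,(213,210),img=cv2.imread("pics/top0.png").astype(float).mean(2)))
E
python3 m.py 514.5 293 13.5 187.7
```

```text
pan [644.5  32.9 125. ] [639.5  33.1] -27.034461975097656
head [643.4  32.3 174. ] [641.3  32.2] -39.14580535888672
(array([514.572, 293.129,   3.276]), np.float64(151.3))
[0, 0, np.float64(0.0), -0.0, 0.0, 6.65]  q6~-68
```

apply_moves --pt "0 0 0 0 0 3 80" --pt "0 0 0 0 0 5 80" --pt "0 0 0 0 0 6.2 80" --pt "0 0 0 0 0 6.65 80" --pt "0 0 0 0 0 6.65 80" --pt "0 0 0 0 0 6.65 70" --pt "0 0 0 0 0 6.65 60" --pt "0 0 0 0 0 6.65 60" --pt "0 0 0 0 0 6.65 55" --pt "0 0 0 0 0 6.65 55"

```text
t: 13.8
tool_pos: [515.7, 293.1, 15.3]
orientation: [-0.211, 3.132, 0.001]
force: [-2.5, -1.7, 6.0]
finger_gap: 0.615
grasp_force: 62.0
```

```bash
python3 m.py 514.5 293 180 187.7; python3 m.py 480 130 180 90;python3 m.py 570 32.5 150 0
```

```text
[0, 0, np.float64(0.0), -0.0, 0.0, -16.65]  q6~-68
[0, 0, np.float64(1.705), 5.61, -15.69, 0.0]  q6~15
[0, 0, np.float64(1.571), -9.75, 9.0, 3.0]  q6~93
```

apply_moves --pt "0 0 0 0 0 -4 55" --pt "0 0 0 0 0 -8 55" --pt "0 0 0 0 0 -12 55" --pt "0 0 0 0 0 -16.65 55" --pt "0 0 0 0 0 -16.65 55"

```text
t: 14.22
tool_pos: [518.3, 294.4, 189.1]
orientation: [-0.21, 3.12, 0.007]
force: [0.5, 1.1, -0.1]
finger_gap: 0.611
grasp_force: 63.4
```

apply_moves --pt "0 0 1.705 5.61 -15.69 0 55" --pt "0 0 1.705 5.61 -15.69 0 55" --pt "0 0 1.705 5.61 -15.69 0 55" --pt "0 0 1.705 5.61 -15.69 0 55" --pt "0 0 1.705 5.61 -15.69 0 55" --pt "0 0 1.705 5.61 -15.69 0 55" --pt "0 0 1.705 5.61 -15.69 0 55" --pt "0 0 1.705 5.61 -15.69 0 55" --pt "0 0 1.705 5.61 -15.69 0 55" --pt "0 0 1.705 5.61 -15.69 0 55" --pt "0 0 1.705 5.61 -15.69 0 55" --pt "0 0 1.705 5.61 -15.69 0 55" --pt "0 0 1.705 5.61 -15.69 0 55" --pt "0 0 1.705 5.61 -15.69 0 55" --pt "0 0 1.705 5.61 -15.69 0 55" --pt "0 0 1.705 5.61 -15.69 0 55"

```text
t: 15.55
tool_pos: [480.4, 129.9, 180.4]
orientation: [2.218, 2.224, 0.001]
force: [0.1, -0.5, -1.9]
finger_gap: 0.613
grasp_force: 63.5
```

apply_moves --pt "0 0 1.571 -9.75 9 3 55" --pt "0 0 1.571 -9.75 9 3 55" --pt "0 0 1.571 -9.75 9 3 55" --pt "0 0 1.571 -9.75 9 3 55" --pt "0 0 1.571 -9.75 9 3 55" --pt "0 0 1.571 -9.75 9 3 55" --pt "0 0 1.571 -9.75 9 3 55" --pt "0 0 1.571 -9.75 9 3 55" --pt "0 0 1.571 -9.75 9 3 55" --pt "0 0 1.571 -9.75 9 3 55" --pt "0 0 1.571 -9.75 9 3 55" --pt "0 0 1.571 -9.75 9 3 55" --pt "0 0 1.571 -9.75 9 3 55" --pt "0 0 1.571 -9.75 9 3 55" --pt "0 0 1.571 -9.75 9 3 55" --pt "0 0 1.571 -9.75 9 3 55" --pt "0 0 1.571 -9.75 9 3 55"

```text
t: 16.97
tool_pos: [570.3, 32.4, 150.0]
orientation: [3.141, 0.003, 0.0]
force: [0.7, 0.3, -1.5]
finger_gap: 0.618
grasp_force: 63.5
```

Run:
```python
from h import *
s=cam("scene"); st=readout.read_state(); print(st["tool_pos"],st["force"],st["finger_gap"],st["grasp_force"],st["q"])
T=st["tool_pos"]
u=proj(s,(600,32,140))[0]; x0,y0=int(u[0])-50,int(u[1])-40; b=cv2.resize(s["image"][y0:y0+80,x0:x0+100],None,fx=7,fy=7,interpolation=cv2.INTER_CUBIC)
a=np.linspace(0,6.28,24)
for k in a: 
  q=(570+28*np.cos(k),32.5+28*np.sin(k),150-7.5); cv2.circle(b,tuple(int(v) for v in (proj(s,q)[0]+.5-[x0,y0])*7),1,(255,0,255),-1)
for q in [(643,32.5,125),(643,32.5,174)]: cv2.circle(b,tuple(int(v) for v in (proj(s,q)[0]+.5-[x0,y0])*7),3,(0,0,255),-1)
cv2.imwrite("pics/sc6.png",b)
```

```text
[570.30110872  32.39021298 150.00651879] [-0.84984598 -0.52377041 -1.20990143] 0.6150739508893878 63.53624403476715 [-7.73705472e-02  5.17929861e-01  1.53180938e+00 -9.95211323e-05
  1.09178129e+00  1.49196335e+00]
```

View pics/sc6.png

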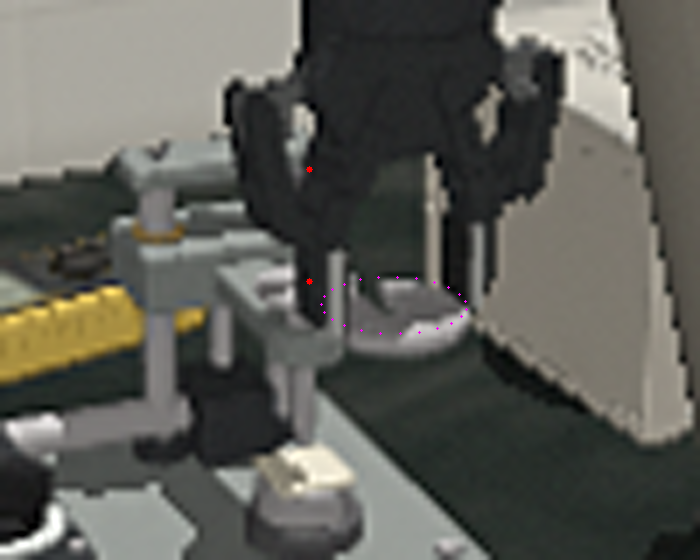

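The scene view shows weight A held between the fingers, slot towards the rod, its top face spanning about crop (343–468, 282–345). It hangs roughly 3–4 mm lower than I assumed. I'll slide it in at z 148.

apply_moves --pt "0 0 0 1 0 0.2 55" --pt "0 0 0 2.5 0 0.2 55" --pt "0 0 0 3.5 0 0.2 55" --pt "0 0 0 4.5 0 0.2 55" --pt "0 0 0 5.2 0 0.2 55" --pt "0 0 0 5.9 0 0.2 55" --pt "0 0 0 6.4 0 0.2 55" --pt "0 0 0 6.8 0 0.2 55" --pt "0 0 0 6.8 0 0.2 55"

```text
t: 17.77
tool_pos: [638.8, 32.4, 147.9]
orientation: [3.141, -0.0, 0.0]
force: [-0.4, 0.9, -1.0]
finger_gap: 0.611
grasp_force: 63.5
```

apply_moves --pt "0 0 0 0.3 0 0 55" --pt "0 0 0 0.5 0 0 55" --pt "0 0 0 0.5 0 0 55" --pt "0 0 0 0.5 0 0 55"

```text
t: 18.1
tool_pos: [643.2, 32.4, 148.0]
orientation: [3.142, -0.0, -0.0]
force: [-0.3, 0.3, -0.7]
finger_gap: 0.618
grasp_force: 63.5
```

apply_moves --pt "0 0 0 0.1 0 0 55" --pt "0 0 0 0.2 0 0 55" --pt "0 0 0 0.2 0 0 55"

```text
t: 18.35
tool_pos: [645.4, 32.4, 148.0]
orientation: [3.141, -0.0, 0.0]
force: [0.8, 0.3, -1.2]
finger_gap: 0.615
grasp_force: 63.5
```

apply_moves --pt "0 0 0 0.1 0 0 55" --pt "0 0 0 0.1 0 0 55" --pt "0 0 0 0.1 0 0 55"

```text
t: 18.6
tool_pos: [646.3, 32.4, 148.0]
orientation: [3.141, -0.0, 0.0]
force: [-0.4, -0.2, -1.2]
finger_gap: 0.615
grasp_force: 63.5
```

apply_moves --pt "0 0 0 0.1 0 0 55" --pt "0 0 0 0.1 0 0 55" --pt "0 0 0 0.1 0 0 55"

```text
t: 18.85
tool_pos: [647.3, 32.4, 148.0]
orientation: [3.142, -0.0, -0.0]
force: [-0.2, 0.2, -1.6]
finger_gap: 0.615
grasp_force: 63.5
```

apply_moves --pt "0 0 0 0.1 0 0 55" --pt "0 0 0 0.1 0 0 55" --pt "0 0 0 0.1 0 0 55"

```text
t: 19.1
tool_pos: [648.3, 32.4, 148.0]
orientation: [3.141, -0.0, -0.0]
force: [-0.6, 0.6, -2.0]
finger_gap: 0.614
grasp_force: 63.5
```

apply_moves --pt "0 0 0 0.1 0 0 55" --pt "0 0 0 0.1 0 0 55" --pt "0 0 0 0.1 0 0 55"

```text
t: 19.35
tool_pos: [649.0, 32.4, 147.9]
orientation: [3.142, -0.0, -0.001]
force: [-1.6, 0.3, -0.6]
finger_gap: 0.614
grasp_force: 63.6
```

apply_moves --pt "0 0 0 0.1 0 0 55" --pt "0 0 0 0.1 0 0 55" --pt "0 0 0 0.1 0 0 55"

```text
t: 19.6
tool_pos: [649.3, 32.4, 147.8]
orientation: [3.141, -0.0, -0.004]
force: [-6.1, -0.4, 0.9]
finger_gap: 0.612
grasp_force: 63.8
```

Run:
```python
from h import *
s=cam("scene"); c=cam("top"); cv2.imwrite("pics/top7.png",c["image"])
u=proj(s,(643,32,140))[0]; x0,y0=int(u[0])-40,int(u[1])-35; b=cv2.resize(s["image"][y0:y0+60,x0:x0+80],None,fx=9,fy=9,interpolation=cv2.INTER_CUBIC)
cv2.imwrite("pics/sc7.png",b)
for q in [(643,32.5,125),(643,32.5,174)]: print((proj(s,q)[0]+.5-[x0,y0])*9)
```

```text
[370.84224646 371.01179738]
[370.9736084  227.29872406]
```

View pics/sc7.png

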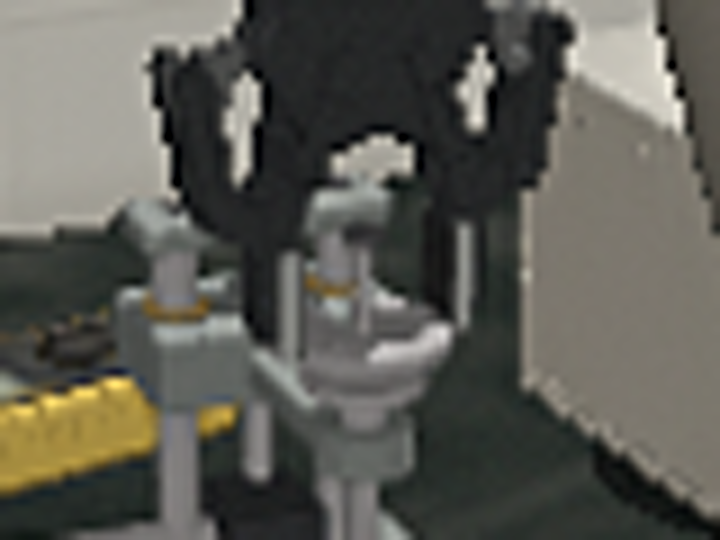

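Contact with the slot's end came at TCP x≈649 with no sideways force, so the rod is at x≈647. The view shows the rod inside the slot, around crop (365,240–330). I'll back off 2 mm and lower.

apply_moves --pt "0 0 0 -0.2 0 0 55" --pt "0 0 0 -0.2 0 0.2 55" --pt "0 0 0 -0.2 0 0.4 55" --pt "0 0 0 -0.2 0 0.4 55"

```text
t: 20.03
tool_pos: [648.3, 32.4, 143.5]
orientation: [3.142, -0.0, -0.0]
force: [-0.5, -0.3, -0.8]
finger_gap: 0.616
grasp_force: 63.5
```

apply_moves --pt "0 0 0 0 0 0.1 55" --pt "0 0 0 0 0 0.2 55" --pt "0 0 0 0 0 0.2 55"

```text
t: 20.28
tool_pos: [648.3, 32.4, 141.7]
orientation: [3.142, -0.0, -0.0]
force: [-0.0, 0.3, -0.8]
finger_gap: 0.609
grasp_force: 63.5
```

apply_moves --pt "0 0 0 0 0 0.1 55" --pt "0 0 0 0 0 0.1 55" --pt "0 0 0 0 0 0.1 55"

```text
t: 20.53
tool_pos: [648.3, 32.4, 140.9]
orientation: [3.142, -0.0, -0.0]
force: [-0.8, -1.0, -0.8]
finger_gap: 0.61
grasp_force: 63.5
```

apply_moves --pt "0 0 0 0 0 0.1 55" --pt "0 0 0 0 0 0.1 55" --pt "0 0 0 0 0 0.1 55"

```text
t: 20.78
tool_pos: [648.5, 32.4, 140.4]
orientation: [3.141, -0.0, 0.001]
force: [-0.1, 0.6, 1.8]
finger_gap: 0.616
grasp_force: 63.9
```

apply_moves --pt "0 0 0 0 0 0.04 55" --pt "0 0 0 0 0 0.04 62" --pt "0 0 0 0 0 0.04 66" --pt "0 0 0 0 0 0.04 70" --pt "0 0 0 0 0 0.04 76" --pt "0 0 0 0 0 0.04 76" --pt "0 0 0 0 0 -1 76" --pt "0 0 0 0 0 -3 76" --pt "0 0 0 0 0 -6 76" --pt "0 0 0 0 0 -8 76"

```text
t: 21.62
tool_pos: [648.8, 32.4, 223.0]
orientation: [3.141, -0.0, 0.004]
force: [0.1, -0.9, 0.8]
finger_gap: 0.764
grasp_force: 0.0
```

```bash
python3 - <<'E'
import json; json.dump([648,32.5,220,0],open('cmd.json','w'))
E
python3 m.py 467 57 80 39; python3 m.py 467 57 13.5 39
```

```text
[0, 0, np.float64(-0.681), -18.1, -2.45, 14.0]  q6~58
[0, 0, np.float64(0.0), 0.0, 0.0, 6.65]  q6~58
```

```bash
python3 - <<'E'
from h import *
c=cam("top"); cv2.imwrite("pics/top8.png",c["image"]); 
import json; json.dump([648,32.5,220,0],open('cmd.json','w'))
for uv in[(300,227),(340,223)]: print(fitw(c,uv))
E
python3 m.py 600 180 200 90;python3 m.py 467 57 80 219
```

```text
(array([470.21 ,  91.754,   4.52 ]), np.float64(159.3))
(array([477.369, -53.815,   3.985]), np.float64(2586.2))
[0, 0, np.float64(-1.571), -4.8, -14.75, 2.0]  q6~17
[0, 0, np.float64(-2.251), -12.3, -13.3, 12.0]  q6~-122
```

apply_moves --pt "0 0 -1.571 -4.8 -14.75 2 80" --pt "0 0 -1.571 -4.8 -14.75 2 80" --pt "0 0 -1.571 -4.8 -14.75 2 80" --pt "0 0 -1.571 -4.8 -14.75 2 80" --pt "0 0 -1.571 -4.8 -14.75 2 80" --pt "0 0 -1.571 -4.8 -14.75 2 80" --pt "0 0 -1.571 -4.8 -14.75 2 80" --pt "0 0 -1.571 -4.8 -14.75 2 80" --pt "0 0 -1.571 -4.8 -14.75 2 80" --pt "0 0 -1.571 -4.8 -14.75 2 80" --pt "0 0 -1.571 -4.8 -14.75 2 80" --pt "0 0 -1.571 -4.8 -14.75 2 80" --pt "0 0 -1.571 -4.8 -14.75 2 80" --pt "0 0 -1.571 -4.8 -14.75 2 80" --pt "0 0 -1.571 -4.8 -14.75 2 80"

```text
t: 22.92
tool_pos: [600.4, 179.9, 200.4]
orientation: [2.224, 2.219, 0.001]
force: [0.4, -0.5, 0.2]
finger_gap: 0.796
grasp_force: 0.0
```

Run:
```python
from h import *
c=cam("top"); s=cam("scene"); cv2.imwrite("pics/top9.png",c["image"]); 
for uv in[(287,226),(300,227),(340,223)]: print(fitw(c,uv))
x0,y0=225,95; b=cv2.resize(c["image"][y0:y0+145,x0:x0+140],None,fx=4,fy=4,interpolation=cv2.INTER_CUBIC)
u=proj(s,(643,32,140))[0]; x0,y0=int(u[0])-17,int(u[1])-32; d=cv2.resize(s["image"][y0:y0+58,x0:x0+24],None,fx=10,fy=10,interpolation=cv2.INTER_CUBIC)
cv2.imwrite("pics/mix9.png",np.hstack([b,d]))
```

```text
(array([466.844,  56.664,   0.666]), np.float64(208.4))
(array([466.726,  56.259,   0.68 ]), np.float64(140.1))
(array([476.432, -52.466,   4.06 ]), np.float64(171.4))
```

View pics/mix9.png

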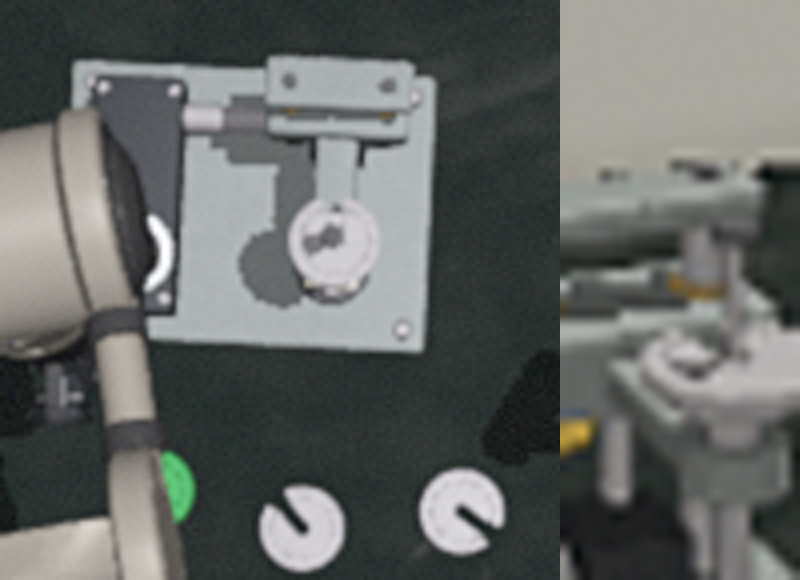

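Weights 2 and 3 haven't moved. Weight A lies flat on the pan, centred at about crop (334,242) with its slot pointing back. Now I'll pick weight 2.

apply_moves --pt "0 0 -2.251 -12.3 -13.3 0 80" --pt "0 0 -2.251 -12.3 -13.3 0 80" --pt "0 0 -2.251 -12.3 -13.3 0 80" --pt "0 0 -2.251 -12.3 -13.3 0 80" --pt "0 0 -2.251 -12.3 -13.3 0 80" --pt "0 0 -2.251 -12.3 -13.3 6 80" --pt "0 0 -2.251 -12.3 -13.3 12 80" --pt "0 0 -2.251 -12.3 -13.3 12 80" --pt "0 0 -2.251 -12.3 -13.3 12 80" --pt "0 0 -2.251 -12.3 -13.3 12 80" --pt "0 0 -2.251 -12.3 -13.3 12 80" --pt "0 0 -2.251 -12.3 -13.3 12 80" --pt "0 0 -2.251 -12.3 -13.3 12 80" --pt "0 0 -2.251 -12.3 -13.3 12 80" --pt "0 0 -2.251 -12.3 -13.3 12 80" --pt "0 0 -2.251 -12.3 -13.3 12 80" --pt "0 0 -2.251 -12.3 -13.3 12 80" --pt "0 0 -2.251 -12.3 -13.3 12 80" --pt "0 0 -2.251 -12.3 -13.3 12 80" --pt "0 0 -2.251 -12.3 -13.3 12 80"

```text
t: 24.68
tool_pos: [467.5, 56.9, 80.1]
orientation: [-1.041, 2.964, -0.0]
force: [-1.1, 0.7, 0.4]
finger_gap: 0.8
grasp_force: 0.0
```

apply_moves --pt "0 0 0 0 0 3 80" --pt "0 0 0 0 0 5 80" --pt "0 0 0 0 0 6.2 80" --pt "0 0 0 0 0 6.65 80" --pt "0 0 0 0 0 6.65 80" --pt "0 0 0 0 0 6.65 70" --pt "0 0 0 0 0 6.65 60" --pt "0 0 0 0 0 6.65 60" --pt "0 0 0 0 0 6.65 55" --pt "0 0 0 0 0 6.65 55"

```text
t: 25.52
tool_pos: [467.9, 56.9, 14.9]
orientation: [-1.046, 2.961, -0.001]
force: [-3.1, -0.4, 6.5]
finger_gap: 0.616
grasp_force: 61.9
```

```bash
python3 m.py 467 57 13.5 219; python3 m.py 467 57 200 219; python3 m.py 600 135 200 90;  python3 m.py 647 107 156 90
```

```text
[0, 0, np.float64(-0.0), 0.0, 0.0, 6.65]  q6~-122
[0, 0, np.float64(-0.0), 0.0, 0.0, -18.65]  q6~-122
[0, 0, np.float64(2.251), -15.25, -2.3, 0.0]  q6~13
[0, 0, np.float64(0.0), -2.8, 4.7, 4.4]  q6~9
```

apply_moves --pt "0 0 0 0 0 -4 55" --pt "0 0 0 0 0 -8 55" --pt "0 0 0 0 0 -12 55" --pt "0 0 0 0 0 -16 55" --pt "0 0 0 0 0 -18.65 55" --pt "0 0 0 0 0 -18.65 55"

```text
t: 26.02
tool_pos: [470.3, 56.9, 206.6]
orientation: [-1.043, 2.951, -0.008]
force: [1.2, 0.3, -0.3]
finger_gap: 0.615
grasp_force: 63.7
```

apply_moves --pt "0 0 2.251 -15.25 -2.3 0 55" --pt "0 0 2.251 -15.25 -2.3 0 55" --pt "0 0 2.251 -15.25 -2.3 0 55" --pt "0 0 2.251 -15.25 -2.3 0 55" --pt "0 0 2.251 -15.25 -2.3 0 55" --pt "0 0 2.251 -15.25 -2.3 0 55" --pt "0 0 2.251 -15.25 -2.3 0 55" --pt "0 0 2.251 -15.25 -2.3 0 55" --pt "0 0 2.251 -15.25 -2.3 0 55" --pt "0 0 2.251 -15.25 -2.3 0 55" --pt "0 0 2.251 -15.25 -2.3 0 55" --pt "0 0 2.251 -15.25 -2.3 0 55" --pt "0 0 2.251 -15.25 -2.3 0 55" --pt "0 0 2.251 -15.25 -2.3 0 55" --pt "0 0 2.251 -15.25 -2.3 0 55" --pt "0 0 2.251 -15.25 -2.3 0 55" --pt "0 0 2.251 -15.25 -2.3 0 55" --pt "0 0 2.251 -15.25 -2.3 0 55" --pt "0 0 2.251 -15.25 -2.3 0 55" --pt "0 0 2.251 -15.25 -2.3 0 55"

```text
t: 27.68
tool_pos: [600.1, 134.9, 199.8]
orientation: [-2.218, -2.225, 0.001]
force: [0.2, -0.3, -1.6]
finger_gap: 0.614
grasp_force: 63.7
```

apply_moves --pt "0 0 0 -2.8 4.7 2 55" --pt "0 0 0 -2.8 4.7 4.6 55" --pt "0 0 0 -2.8 4.7 4.6 55" --pt "0 0 0 -2.8 4.7 4.6 55" --pt "0 0 0 -2.8 4.7 4.6 55" --pt "0 0 0 -2.8 4.7 4.6 55"

```text
t: 28.18
tool_pos: [647.5, 107.6, 155.6]
orientation: [2.218, 2.222, 0.003]
force: [0.4, 0.3, -0.8]
finger_gap: 0.614
grasp_force: 63.7
```

apply_moves --pt "0 0 0 -1 0 0 55" --pt "0 0 0 -2 0 0 55" --pt "0 0 0 -3 0 0 55" --pt "0 0 0 -4 0 0 55" --pt "0 0 0 -4.8 0 0 55" --pt "0 0 0 -5.4 0 0 55" --pt "0 0 0 -5.8 0 0 55" --pt "0 0 0 -5.8 0 0 55"

```text
t: 28.85
tool_pos: [647.4, 47.8, 153.9]
orientation: [2.223, 2.22, -0.0]
force: [-0.4, 0.5, -1.3]
finger_gap: 0.614
grasp_force: 63.7
```

apply_moves --pt "0 0 0 -0.4 0 0 55" --pt "0 0 0 -0.8 0 0 55" --pt "0 0 0 -1.2 0 0 55" --pt "0 0 0 -1.4 0 0 55" --pt "0 0 0 -1.4 0 0 55"

```text
t: 29.27
tool_pos: [647.4, 34.5, 153.9]
orientation: [2.222, 2.221, -0.0]
force: [0.1, 0.6, -0.1]
finger_gap: 0.615
grasp_force: 63.7
```

apply_moves --pt "0 0 0 -0.1 0 0 55" --pt "0 0 0 -0.2 0 0 55" --pt "0 0 0 -0.3 0 0 55" --pt "0 0 0 -0.3 0 0 55"

```text
t: 29.6
tool_pos: [647.3, 32.7, 154.0]
orientation: [-2.221, -2.221, -0.001]
force: [0.3, 4.6, -1.3]
finger_gap: 0.613
grasp_force: 63.7
```

apply_moves --pt "0 0 0 -0.1 0 0 55" --pt "0 0 0 -0.15 0 0 55" --pt "0 0 0 -0.15 0 0 55"

```text
t: 29.85
tool_pos: [647.3, 32.5, 153.9]
orientation: [-2.219, -2.221, -0.003]
force: [0.0, 8.2, -1.0]
finger_gap: 0.615
grasp_force: 63.7
```

apply_moves --pt "0 0 0 0.45 0 0 55" --pt "0 0 0 0.45 0 0.2 55" --pt "0 0 0 0.45 0 0.4 55" --pt "0 0 0 0.45 0 0.5 55" --pt "0 0 0 0.45 0 0.5 55"

```text
t: 30.27
tool_pos: [647.1, 34.5, 148.5]
orientation: [-2.222, -2.221, 0.001]
force: [-1.0, 0.9, -1.5]
finger_gap: 0.615
grasp_force: 63.7
```

apply_moves --pt "0 0 0 0 0 0.1 55" --pt "0 0 0 0 0 0.15 55" --pt "0 0 0 0 0 0.15 55"

```text
t: 30.52
tool_pos: [647.3, 34.7, 147.3]
orientation: [-2.222, -2.221, 0.0]
force: [-0.5, 0.5, -1.4]
finger_gap: 0.611
grasp_force: 63.7
```

apply_moves --pt "0 0 0 0 0 0.05 55" --pt "0 0 0 0 0 0.1 55" --pt "0 0 0 0 0 0.1 55"

```text
t: 30.77
tool_pos: [647.4, 34.8, 147.0]
orientation: [2.221, 2.221, 0.0]
force: [-1.8, -0.5, 2.1]
finger_gap: 0.61
grasp_force: 64.1
```

apply_moves --pt "0 0 0 0 0 0.04 55" --pt "0 0 0 0 0 0.04 62" --pt "0 0 0 0 0 0.04 66" --pt "0 0 0 0 0 0.04 70" --pt "0 0 0 0 0 0.04 74" --pt "0 0 0 0 0 0.04 74" --pt "0 0 0 0 0 -1 74" --pt "0 0 0 0 0 -3 74" --pt "0 0 0 0 0 -5.35 74" --pt "0 0 0 0 0 -5.35 74"

```text
t: 31.6
tool_pos: [649.6, 34.8, 205.9]
orientation: [2.217, 2.217, 0.009]
force: [0.4, 0.6, 0.6]
finger_gap: 0.742
grasp_force: 0.0
```

```bash
python3 - <<'E'
import json; json.dump([647,35,200,90],open('cmd.json','w'))
E
python3 m.py 600 180 210 100
```

```text
[0, 0, np.float64(-0.175), 14.5, -4.7, -1.0]  q6~7
```

apply_moves --pt "0 0 -0.175 14.5 -4.7 -1 80" --pt "0 0 -0.175 14.5 -4.7 -1 80" --pt "0 0 -0.175 14.5 -4.7 -1 80" --pt "0 0 -0.175 14.5 -4.7 -1 80" --pt "0 0 -0.175 14.5 -4.7 -1 80" --pt "0 0 -0.175 14.5 -4.7 -1 80" --pt "0 0 -0.175 14.5 -4.7 -1 80"

```text
t: 32.18
tool_pos: [600.6, 179.5, 210.2]
orientation: [2.018, 2.407, -0.0]
force: [-0.1, 0.7, 0.1]
finger_gap: 0.803
grasp_force: 0.0
```

```bash
python3 - <<'E'
from h import *
c=cam("top"); s=cam("scene"); cv2.imwrite("pics/top10.png",c["image"])
print(fitw(c,(340,223)), readout.read_state()["tool_pos"])
x0,y0=225,95; b=cv2.resize(c["image"][y0:y0+145,x0:x0+140],None,fx=4,fy=4,interpolation=cv2.INTER_CUBIC)
u=proj(s,(643,32,140))[0]; x0,y0=int(u[0])-17,int(u[1])-32; d=cv2.resize(s["image"][y0:y0+58,x0:x0+24],None,fx=10,fy=10,interpolation=cv2.INTER_CUBIC)
cv2.imwrite("pics/mix10.png",np.hstack([b,d]))
E
python3 m.py 476.5 -52.5 80 52.6; python3 m.py 476.5 -52.5 13.5 52.6; python3 m.py 476.5 -52.5 190 52.6; python3 m.py 571 34 161 180
```

```text
(array([476.451, -52.474,   4.06 ]), np.float64(173.4)) [600.81682074 178.59783761 209.87095602]
[0, 0, np.float64(0.828), -20.74, -16.21, 13.0]  q6~31
[0, 0, np.float64(-0.0), -0.0, 0.0, 6.65]  q6~31
[0, 0, np.float64(-0.0), -0.0, 0.0, -17.65]  q6~31
[0, 0, np.float64(-2.224), 12.61, 2.25, 2.9]  q6~-87
```

View pics/mix10.png

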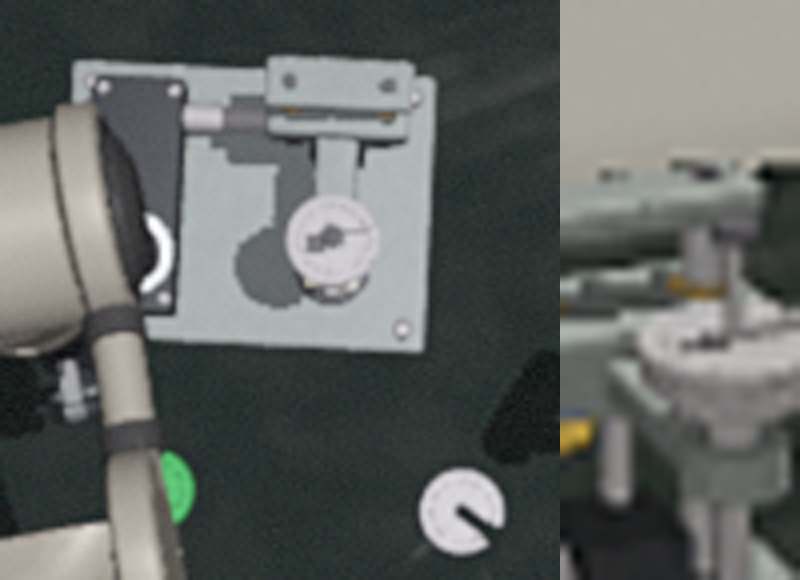

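Weight 2 lies flat on A, centred at about crop (332,240), with its slot line pointing right. Weight 3 hasn't moved, so I'll fetch it.

apply_moves --pt "0 0 0.828 -20.74 -16.21 0 80" --pt "0 0 0.828 -20.74 -16.21 0 80" --pt "0 0 0.828 -20.74 -16.21 0 80" --pt "0 0 0.828 -20.74 -16.21 0 80" --pt "0 0 0.828 -20.74 -16.21 6 80" --pt "0 0 0.828 -20.74 -16.21 13 80" --pt "0 0 0.828 -20.74 -16.21 13 80" --pt "0 0 0.828 -20.74 -16.21 13 80" --pt "0 0 0.828 -20.74 -16.21 13 80" --pt "0 0 0.828 -20.74 -16.21 13 80" --pt "0 0 0.828 -20.74 -16.21 13 80" --pt "0 0 0.828 -20.74 -16.21 13 80" --pt "0 0 0.828 -20.74 -16.21 13 80"

```text
t: 33.37
tool_pos: [478.4, -52.3, 81.6]
orientation: [2.814, 1.392, 0.004]
force: [0.9, 0.1, -0.8]
finger_gap: 0.795
grasp_force: 0.0
```

apply_moves --pt "0 0 0 0 0 3 80" --pt "0 0 0 0 0 5 80" --pt "0 0 0 0 0 6.2 80" --pt "0 0 0 0 0 6.65 80" --pt "0 0 0 0 0 6.65 80" --pt "0 0 0 0 0 6.65 70" --pt "0 0 0 0 0 6.65 60" --pt "0 0 0 0 0 6.65 60" --pt "0 0 0 0 0 6.65 55" --pt "0 0 0 0 0 6.65 55"

```text
t: 34.2
tool_pos: [477.8, -52.5, 15.3]
orientation: [2.815, 1.391, 0.003]
force: [-2.6, 1.8, 6.9]
finger_gap: 0.613
grasp_force: 61.3
```

apply_moves --pt "0 0 0 0 0 -4 55" --pt "0 0 0 0 0 -8 55" --pt "0 0 0 0 0 -12 55" --pt "0 0 0 0 0 -16 55" --pt "0 0 0 0 0 -17.65 55" --pt "0 0 0 0 0 -17.65 55"

```text
t: 34.7
tool_pos: [479.3, -53.0, 195.7]
orientation: [2.81, 1.389, 0.013]
force: [0.3, -0.3, -0.9]
finger_gap: 0.615
grasp_force: 63.5
```

apply_moves --pt "0 0 -2.224 12.61 2.25 2.9 55" --pt "0 0 -2.224 12.61 2.25 2.9 55" --pt "0 0 -2.224 12.61 2.25 2.9 55" --pt "0 0 -2.224 12.61 2.25 2.9 55" --pt "0 0 -2.224 12.61 2.25 2.9 55" --pt "0 0 -2.224 12.61 2.25 2.9 55" --pt "0 0 -2.224 12.61 2.25 2.9 55" --pt "0 0 -2.224 12.61 2.25 2.9 55" --pt "0 0 -2.224 12.61 2.25 2.9 55" --pt "0 0 -2.224 12.61 2.25 2.9 55" --pt "0 0 -2.224 12.61 2.25 2.9 55" --pt "0 0 -2.224 12.61 2.25 2.9 55" --pt "0 0 -2.224 12.61 2.25 2.9 55" --pt "0 0 -2.224 12.61 2.25 2.9 55" --pt "0 0 -2.224 12.61 2.25 2.9 55" --pt "0 0 -2.224 12.61 2.25 2.9 55" --pt "0 0 -2.224 12.61 2.25 2.9 55" --pt "0 0 -2.224 12.61 2.25 2.9 55" --pt "0 0 -2.224 12.61 2.25 2.9 55" --pt "0 0 -2.224 12.61 2.25 2.9 55"

```text
t: 36.37
tool_pos: [570.9, 34.1, 160.5]
orientation: [-0.004, -3.141, -0.0]
force: [-0.4, -0.4, -1.9]
finger_gap: 0.61
grasp_force: 63.5
```

apply_moves --pt "0 0 0 -1.5 0 0 55" --pt "0 0 0 -3 0 0 55" --pt "0 0 0 -3.8 0 0 55" --pt "0 0 0 -4.6 0 0 55" --pt "0 0 0 -5.2 0 0 55" --pt "0 0 0 -5.8 0 0 55" --pt "0 0 0 -6.4 0 0 55" --pt "0 0 0 -6.4 0 0 55"

```text
t: 37.03
tool_pos: [636.1, 33.9, 160.8]
orientation: [0.001, 3.141, -0.0]
force: [-0.3, -0.1, -0.5]
finger_gap: 0.617
grasp_force: 63.5
```

apply_moves --pt "0 0 0 -0.4 0 0 55" --pt "0 0 0 -0.8 0 0 55" --pt "0 0 0 -1.1 0 0 55" --pt "0 0 0 -1.1 0 0 55"

```text
t: 37.37
tool_pos: [646.8, 34.0, 161.0]
orientation: [-0.0, 3.141, -0.0]
force: [-0.4, -0.2, -1.2]
finger_gap: 0.613
grasp_force: 63.5
```

apply_moves --pt "0 0 0 -0.1 0 0 55" --pt "0 0 0 -0.2 0 0 55" --pt "0 0 0 -0.3 0 0 55" --pt "0 0 0 -0.3 0 0 55"

```text
t: 37.7
tool_pos: [649.1, 34.0, 160.9]
orientation: [0.0, -3.141, 0.0]
force: [-0.4, -0.7, -0.2]
finger_gap: 0.614
grasp_force: 63.6
```

apply_moves --pt "0 0 0 -0.1 0 0 55" --pt "0 0 0 -0.2 0 0 55" --pt "0 0 0 -0.2 0 0 55"

```text
t: 37.95
tool_pos: [649.6, 34.0, 160.8]
orientation: [0.001, -3.137, 0.0]
force: [-7.2, 0.3, 2.6]
finger_gap: 0.617
grasp_force: 64.0
```

Contact at about 649.3. I'll back off 2.5 mm from the command and lower.

apply_moves --pt "0 0 0 0.35 0 0 55" --pt "0 0 0 0.35 0 0.2 55" --pt "0 0 0 0.35 0 0.4 55" --pt "0 0 0 0.35 0 0.5 55" --pt "0 0 0 0.35 0 0.5 55"

```text
t: 38.37
tool_pos: [647.9, 34.0, 155.5]
orientation: [0.0, -3.141, 0.0]
force: [0.1, -0.6, -1.2]
finger_gap: 0.611
grasp_force: 63.5
```

apply_moves --pt "0 0 0 0 0 0.1 55" --pt "0 0 0 0 0 0.15 55" --pt "0 0 0 0 0 0.15 55"

```text
t: 38.62
tool_pos: [648.0, 34.0, 154.5]
orientation: [-0.0, 3.141, -0.0]
force: [0.5, 0.1, -0.9]
finger_gap: 0.609
grasp_force: 63.6
```

apply_moves --pt "0 0 0 0 0 0.05 55" --pt "0 0 0 0 0 0.1 55" --pt "0 0 0 0 0 0.1 55"

```text
t: 38.87
tool_pos: [648.0, 34.0, 154.4]
orientation: [-0.0, 3.141, -0.0]
force: [-2.1, -1.0, 5.1]
finger_gap: 0.614
grasp_force: 64.2
```

apply_moves --pt "0 0 0 0 0 0.02 55" --pt "0 0 0 0 0 0.02 62" --pt "0 0 0 0 0 0.02 66" --pt "0 0 0 0 0 0.02 70" --pt "0 0 0 0 0 0.02 76" --pt "0 0 0 0 0 0.02 76" --pt "0 0 0 0 0 -1 76" --pt "0 0 0 0 0 -3 76" --pt "0 0 0 0 0 -6 76" --pt "0 0 0 0 0 -6 76"

```text
t: 39.7
tool_pos: [650.3, 33.9, 220.4]
orientation: [-0.0, 3.131, -0.001]
force: [0.9, 0.1, 1.2]
finger_gap: 0.761
grasp_force: 0.0
```

```bash
python3 - <<'E'
import json; json.dump([647.5,34,213.5,180],open('cmd.json','w'))
E
python3 m.py 600 190 210 54.4;  python3 m.py 653 167 110 54.4;  python3 m.py 653 167 67 54.4
```

```text
[0, 0, np.float64(2.192), 4.75, 15.6, 0.35]  q6~53
[0, 0, np.float64(0.0), 1.21, 5.65, 10.0]  q6~50
[0, 0, np.float64(0.0), 0.0, -0.0, 4.3]  q6~50
```

apply_moves --pt "0 0 2.192 4.75 15.6 0.35 60" --pt "0 0 2.192 4.75 15.6 0.35 30" --pt "0 0 2.192 4.75 15.6 0.35 30" --pt "0 0 2.192 4.75 15.6 0.35 30" --pt "0 0 2.192 4.75 15.6 0.35 30" --pt "0 0 2.192 4.75 15.6 0.35 30" --pt "0 0 2.192 4.75 15.6 0.35 30" --pt "0 0 2.192 4.75 15.6 0.35 30" --pt "0 0 2.192 4.75 15.6 0.35 30" --pt "0 0 2.192 4.75 15.6 0.35 30" --pt "0 0 2.192 4.75 15.6 0.35 30" --pt "0 0 2.192 4.75 15.6 0.35 30" --pt "0 0 2.192 4.75 15.6 0.35 30" --pt "0 0 2.192 4.75 15.6 0.35 30" --pt "0 0 2.192 4.75 15.6 0.35 30" --pt "0 0 2.192 4.75 15.6 0.35 30" --pt "0 0 2.192 4.75 15.6 0.35 30" --pt "0 0 2.192 4.75 15.6 0.35 30" --pt "0 0 2.192 4.75 15.6 0.35 30" --pt "0 0 2.192 4.75 15.6 0.35 30"

```text
t: 41.37
tool_pos: [600.5, 190.0, 210.6]
orientation: [2.792, 1.44, 0.001]
force: [-0.4, 0.3, -0.2]
finger_gap: 0.301
grasp_force: 0.0
```

Run:
```python
from h import *
c=cam("top"); s=cam("scene"); print(readout.read_state()["tool_pos"])
# disc outline in the top view, top face z=146
g=cv2.GaussianBlur(c["image"].astype(np.float32).mean(2),(0,0),.6); t=np.linspace(0,2*np.pi,90,endpoint=False)
ring=lambda p,r:proj(c,np.c_[p[0]+r*np.cos(t),p[1]+r*np.sin(t),np.full(90,146.)])
sm=lambda Q:cv2.remap(g,Q[:,:1].astype(np.float32),Q[:,1:].astype(np.float32),1).ravel()
f=lambda p:-np.clip(sm(ring(p,25.5))-sm(ring(p,30.5)),0,40).mean()
print(min(((f((x,y)),x,y) for x in np.arange(635,656,1.) for y in np.arange(24,44,1.))))
x0,y0=270,110; b=cv2.resize(c["image"][y0:y0+70,x0:x0+70],None,fx=8,fy=8,interpolation=cv2.INTER_CUBIC)[:464]
u=proj(s,(643,32,140))[0]; x0,y0=int(u[0])-17,int(u[1])-32; d=cv2.resize(s["image"][y0:y0+58,x0:x0+24],None,fx=8,fy=8,interpolation=cv2.INTER_CUBIC)
cv2.imwrite("pics/mix11.png",np.hstack([b,d]))
```

```text
[600.37993339 189.99476673 210.31439012]
(np.float32(-29.793694), np.float64(646.0), np.float64(33.0))
```

View pics/mix11.png

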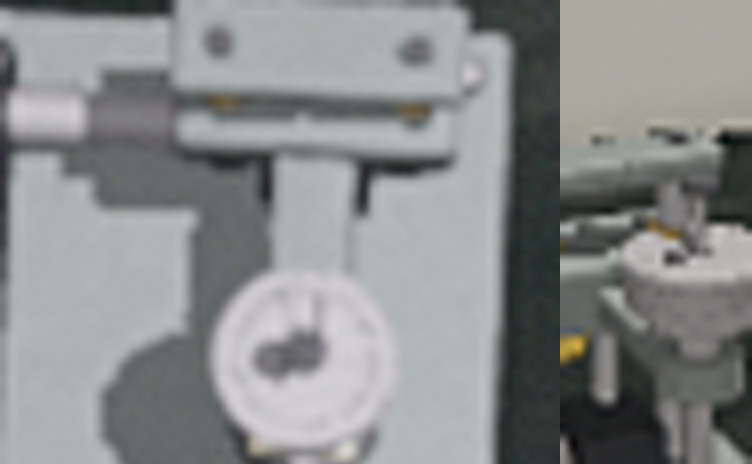

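All three weights are stacked flat. The disc centre is at crop (304,358), the head at (307,350) once parallax is allowed for, and the top slot points back. Now I'll turn the knob back.

apply_moves --pt "0 0 0 1.21 5.65 3 30" --pt "0 0 0 1.21 5.65 6 30" --pt "0 0 0 1.21 5.65 10 30" --pt "0 0 0 1.21 5.65 10 30" --pt "0 0 0 1.21 5.65 10 30" --pt "0 0 0 1.21 5.65 10 30"

```text
t: 41.97
tool_pos: [653.8, 167.4, 111.9]
orientation: [2.793, 1.438, 0.003]
force: [0.2, -0.0, 0.6]
finger_gap: 0.298
grasp_force: 0.0
```

apply_moves --pt "0 0 0 0 0 2 30" --pt "0 0 0 0 0 4.3 30" --pt "0 0 0 0 0 4.3 30" --pt "0 0 0 0 0 4.3 20" --pt "0 0 0 0 0 4.3 20" --pt "0 0 0 0 0 4.3 20"

```text
t: 42.47
tool_pos: [654.6, 167.4, 69.9]
orientation: [2.792, 1.436, 0.007]
force: [-1.3, 0.0, 0.3]
finger_gap: 0.201
grasp_force: 0.0
```

apply_moves --pt "0 0 -0.1 0 0 0 20" --pt "0 0 -0.2 0 0 0 20" --pt "0 0 -0.3 0 0 0 20" --pt "0 0 -0.4 0 0 0 20" --pt "0 0 -0.5 0 0 0 20" --pt "0 0 -0.6 0 0 0 20" --pt "0 0 -0.7 0 0 0 20" --pt "0 0 -0.8 0 0 0 20" --pt "0 0 -0.9 0 0 0 20" --pt "0 0 -1 0 0 0 20" --pt "0 0 -1.1 0 0 0 20" --pt "0 0 -1.2 0 0 0 20" --pt "0 0 -1.2 0 0 0 20" --pt "0 0 -1.2 0 0 0 20" --pt "0 0 -1.2 0 0 0 30" --pt "0 0 -1.2 0 0 0 30" --pt "0 0 -1.2 0 0 0 30"

```text
t: 43.88
tool_pos: [653.3, 166.9, 67.2]
orientation: [1.497, 2.762, -0.0]
force: [-1.1, -0.6, -0.4]
finger_gap: 0.297
grasp_force: 0.0
```

apply_moves --pt "0 0 0 0 0 -2 30" --pt "0 0 0 0 0 -5 30" --pt "0 0 0 0 0 -9 30" --pt "0 0 0 0 0 -13 30" --pt "0 0 0 -10 4 -13 30" --pt "0 0 0 -10 4 -13 30" --pt "0 0 0 -10 4 -13 30" --pt "0 0 0 -10 4 -13 30" --pt "0 0 0 -10 4 -13 30"

```text
t: 44.63
tool_pos: [741.9, 103.7, 195.6]
orientation: [-1.498, -2.76, 0.001]
force: [0.1, -0.4, 0.0]
finger_gap: 0.298
grasp_force: 0.0
```

```bash
python3 - <<'E'
import json; json.dump([741.3,103.7,197,123.2],open('cmd.json','w'))
E
python3 m.py 560 290 230 123.2
```

```text
[0, 0, np.float64(-0.0), 25.52, -4.97, -3.3]  q6~-6
```

apply_moves --pt "0 0 0 0 0 -3.3 30" --pt "0 0 0 25.52 -4.97 -3.3 30" --pt "0 0 0 25.52 -4.97 -3.3 30" --pt "0 0 0 25.52 -4.97 -3.3 30" --pt "0 0 0 25.52 -4.97 -3.3 30" --pt "0 0 0 25.52 -4.97 -3.3 30" --pt "0 0 0 25.52 -4.97 -3.3 30" --pt "0 0 0 25.52 -4.97 -3.3 30" --pt "0 0 0 25.52 -4.97 -3.3 30" --pt "0 0 0 25.52 -4.97 -3.3 30" --pt "0 0 0 25.52 -4.97 -3.3 30" --pt "0 0 0 25.52 -4.97 -3.3 30"

```text
t: 45.63
tool_pos: [561.0, 290.5, 229.8]
orientation: [1.497, 2.762, -0.0]
force: [-0.3, 0.1, -0.3]
finger_gap: 0.302
grasp_force: 0.0
```

Run:
```python
from h import *
c=cam("top"); g=c["image"].astype(np.float32).mean(2)
ref0=cv2.imread("pics/top0.png").mean(2); ref2=cv2.imread("pics/top2.png").mean(2); ref11=None
k=(slice(148,168),slice(246,268))
print("knob vs down",abs(g[k]-ref0[k]).mean(),"vs raised",abs(g[k]-ref2[k]).mean())
s=cam("scene"); S=s["image"].astype(np.float32).mean(2); r0=cv2.imread("pics/scene0.png").mean(2)
u=proj(s,(653,167,62))[0].astype(int); k=(slice(u[1]-9,u[1]+9),slice(u[0]-10,u[0]+10)); print("scene knob vs down",abs(S[k]-r0[k]).mean())
# crosshead/plunger region below pan in the scene view, compare with the start
u=proj(s,(646,33,80))[0].astype(int); k=(slice(u[1]-8,u[1]+14),slice(u[0]-6,u[0]+7)); print("plunger vs down",abs(S[k]-r0[k]).mean())
g=cv2.GaussianBlur(g,(0,0),.6); t=np.linspace(0,2*np.pi,90,endpoint=False)
sm=lambda Q:cv2.remap(g,Q[:,:1].astype(np.float32),Q[:,1:].astype(np.float32),1).ravel()
ring=lambda p,r,z:proj(c,np.c_[p[0]+r*np.cos(t),p[1]+r*np.sin(t),np.full(90,z)])
f=lambda p:-np.clip(sm(ring(p,25.5,138.))-sm(ring(p,30.5,138.)),0,40).mean()
print(min(((f((x,y)),x,y) for x in np.arange(635,656,1.) for y in np.arange(24,44,1.))))
print(readout.read_state()["tool_pos"],readout.read_state()["force"])
# any further steel weight-like blob? compare bench brightness
```

```text
knob vs down 4.873484991535995 vs raised 24.302272925232394
scene knob vs down 3.6518518717200665
plunger vs down 7.769231000424542
(np.float32(-30.555803), np.float64(645.0), np.float64(33.0))
[561.01826267 290.4306621  229.64505505] [-0.56983923  0.11054858 -0.20846298]
```

```bash
python3 -c "
from cell import ctrl; print(ctrl.sign_off())"
```

```text
the job is handed in; nothing more can be done
None
```

The job is handed in: the lift knob was turned up, all three steel weights I found were stacked flat on the hanger with slots a quarter turn apart, and the knob was turned back; the final images match the plunger-down position, but no verdict came back.

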